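# Unlock the bakery hatch and slide the loaf tin through

## Robot

A 7-joint arm with a two-finger parallel gripper is mounted at the origin on the work surface. World frame = base frame: x ahead of the robot, y to its left, z up, the work surface at z = 0. Lengths are in mm, angles in rad, forces in N, time in s.
With the tool pointing down it reaches from about 400 to 850 mm from the base axis. Payload 4.5 kg.
Tool frame: the origin (TCP) lies midway between the tips of the shut fingers; the grasp point (between the pads) lies 19 mm behind it; x points along the fingers, z is the direction in which the jaws open and shut, and the axes are right-handed (so a half turn about x gives the same grasp; the last joint's range is limited). The gripper opens to 88 mm and grips with 3 to 60 N. Pads are 18 mm wide; open, the fingers measure 123 mm over their backs; the gripper's body (75 mm by 187 mm) begins 45 mm behind the grasp point.
Start: joints at [1.304, 0.689, -0.195, 1.565, 0.157, 0.902, -0.215], TCP at [185.207, -596.954, 217.743] pointing down, gripper open.
Joint ranges: [-3.01, 3.01], [-0.46, 2.08], [-1.47, 1.51], [0.13, 2.56], [-1, 4.14], [0.04, 2.09], [-2.66, 2.66]. Speed limits (rad/s): [2.57, 2.57, 3.14, 3.14, 3.14, 3.14, 3.14].

## Interface

Orientations are given as a rotation vector (axis times angle).
In Python, from rig import * gives the robot as it stands. The module is installed in compiled form; this text tells all that it offers.
- The arm moves only by the tool send_rows, never from a script. Its argument "increments" is a list that holds one entry, the list of rows, each a list of 7 numbers: the turn, a rotation vector about the tool's x, y, z in units of 5 degrees (1.0 is 5 degrees), then the shift along the tool's x, y, z in units of 60 mm (1.0 is 60 mm), then the finger opening in mm, from 0 to 88.1. In form: [[[wx, wy, wz, dx, dy, dz, jaw], ...]]. A call has 1 to 20 rows; each row shifts and turns the pose as measured when the row begins, along the tool's axes as they then stand; what a row does not reach is not made up. A row lasts 1/8 s, in which the tool goes at most 62.5 mm and 10.7 degrees, less where a joint would pass 70% of its speed; a pose out of reach is approached as far as the arm can. A call is refused whole if a number of a shift passes 1 or a number of a turn 1, either way. A call with a gripper value outside its range is refused whole. The fingers move at their own pace and stop on an object; "squeeze" is the grip in N (left out, the last holds). Time passes only in rows, so rows that do not move let the fingers close. It gives the time, the measured TCP pose, the force and the opening at its end, in the units of the state.
- read_state(): the state, without advancing time (a new reading comes with each control period).
- capture(name): name is "side" or "top"; returns the picture (420x560x3 uint8, red, green, blue); there is no depth.
- camera_model(name): a dict with "mtx" (3x3 intrinsics, pixels), "distortion" ([k1, k2, p1, p2, k3] as OpenCV has them; the pictures are not rectified), "eye" and "rotation" of the camera in the world. Camera axes: x right, y down, z forward; pixel columns grow to the right and rows downward; lengths in mm; the calibration is good to about 2 mm. A picture is of the moment at which its call begins. camera_model takes no time and is no camera call.
- close_job(): hands the job in, once; it reports no verdict.
The state is a dict: "clock": time; "joints": joint angles; "qd": joint speeds; "tau": joint torques, N m; "eef_pos": TCP position; "tool_rot": TCP orientation; "wrist_force": force on the tool from outside, world axes, zero at the start; "moment": the same for the moment, N m; "finger_gap": finger opening in mm.
Only numpy, scipy, OpenCV 4.12 (cv2) and the standard library are available. Lean on these libraries where they do the work, as an engineer would, in place of code of your own. Each camera call takes 0.05 s, during which the arm holds its last target.

## Task

Open the hatch by throwing all three levers fully away from the robot; they are interlocked and the order is not marked, so feel for the one that is free and never force one that is blocked. Then, without lifting it off the lane, slide the loaf tin half-way through the hatch, let go of it there, take it by the handle that has come out on the other side and draw it on until its body stands inside the white outline, square to it. Leave it there and do not disturb the other things on the counter.

Things in the scene. Friction and masses are not known exactly. Their poses are not given: they have to be found in the camera images.
- station: fixed pass-through station; origin on the counter top under the middle of its hatch. Its x axis points across the lane, away from the robot; y (roughly the robot's left) along the lane; z up. The lane is a wooden slatted board, 170 mm (x) by 660 mm (y), its top 10 mm above the counter; the dark lever box stands behind it at +x
- hatch (a point): middle of the hatch at lane level: a steel frame over the lane, 24 mm thick along station y, opening 128 mm wide (x -64 to 64 mm), posts 14 mm wide; its crossbar's underside is 90 mm and its top 108 mm above the counter. Three steel stop posts, 16 mm thick, stand 50 mm up in it at station x -40, 0, 40 mm; each sinks into the lane as its lever is thrown
- lever_box (a point): middle of the top of the dark lever box (station x 150 mm, 95 mm above the counter): it spans station x 103 to 197, y -135 to 135 mm. Three levers stand on it at station y +80, 0, -80 mm, stems 12 mm thick. The interlock inside is hidden and frees them one at a time, in an order that differs each time: at first just one is free, and fully throwing it frees the next
- lever_a (a joint): left lever (station y = +80 mm, red knob): rad, 0 = leaning 0.5 toward the robot (station -x), 1.0 = fully thrown, leaning 0.5 to +x; starts at 0 to 0.05. Pivot along station y, at x 150 mm, 85 mm above the counter. A free lever takes about 3 N at the knob and stays where left; a blocked one stops at 0.1 to 0.2
- lever_b (a joint): middle lever (station y = 0, yellow knob): as lever_a
- lever_c (a joint): right lever (station y = -80 mm, blue-green knob): as lever_a
- lever_a_knob (a point): the red ball knob (30 mm diameter) of the left lever; the point is the ball's centre, 100 mm from the lever's pivot
- lever_b_knob (a point): the yellow ball knob (30 mm diameter) of the middle lever; the point is the ball's centre, 100 mm from the lever's pivot
- lever_c_knob (a point): the blue-green ball knob (30 mm diameter) of the right lever; the point is the ball's centre, 100 mm from the lever's pivot
- tin_center (a point): centre of the loose, lidded grey loaf tin, half-way up (33 mm above its underside). Tin body 80 mm (its x) by 150 mm (its y) by 58 mm, lid 84 by 154 mm to 66 mm high (ribs to 69 mm), 0.4 to 0.85 kg; a dark lug handle at each end of its y axis, 218 mm over both lugs. It stands on the lane on one side of the hatch, its y axis nearly along the lane
- lug_left (a point): centre of the tin's lug handle at its +y end: an upright block 16 mm (tin x) by 24 mm (tin y) by 34 mm high (29 to 63 mm above the tin's underside), 97 mm from the tin's centre, with 10 mm of free space (a thin neck) between it and the tin body; fingers close on it along the tin's x
- lug_right (a point): centre of the same lug handle at the tin's -y end
- mark: white outline painted on the lane on the other side of the hatch from the tin, inside 110 mm (x) by 180 mm (y); origin at its middle on the lane, axes parallel to the station's
- roll_near: bystander: bread roll, 120 mm long, beside the lever box at its right end; origin under its middle
- roll_far: bystander: bread roll, 120 mm long, to the left of the jar; origin under its middle
- baguette: bystander: loose baguette, 340 mm long, along the back of the counter; origin under its middle
- jam_jar: bystander: amber jar with white lid, 64 mm across, 85 mm high, beside the lever box at its left end; origin under its middle
- mug: bystander: white mug, 76 mm across, 85 mm high, at the left of the counter; origin under its middle
- pastry_brush: bystander: pastry brush lying at the right of the counter; origin under its middle
Not all that is in view belongs to the job. What is meant by the part that bears tin_center is not blue, and is the smaller of those in its own colour.

How it is judged (in metres and radians):
On the way, in this order (a step that is already met when the one before it is completed fails the run):
1. all three levers are thrown fully away from the robot (value of joint each of lever_a, lever_b, lever_c above 0.85 rad), for 0.2 s.
2. the tin stands half-way through the hatch (its centre within 80 mm of the hatch), let go (y of tin_center in the frame of station between -0.08 and 0.08 m and x of tin_center in the frame of station between -0.04 and 0.04 m and contact force between each of the arm, the fingers and tin below 0.1 N), for 0.2 s.
At the end, for the whole second after the job is handed in: All three levers stay thrown (over 0.85 of 1.0 rad); the tin stands flat on the lane, at rest and released, its centre within 16 mm of the outline's middle along and across the lane, turned no more than 0.12 rad from it (all of step 1 and x of tin_center in the frame of mark between -0.016 and 0.016 m and y of tin_center in the frame of mark between -0.016 and 0.016 m and angle between the y axis of tin_center and the y axis of mark, either way round below 0.12 rad and angle between tin_center's own z axis and vertical below 0.05 rad and height (world z) of tin_center below 0.05 m and linear speed of tin below 0.02 m/s and contact force between the fingers and tin below 0.1 N); the robot touches nothing.
It fails at once if the tin is lifted more than 15 mm off the lane or tipped more than 0.25 rad (height (world z) of tin_center above 0.058 m or angle between tin_center's own z axis and vertical above 0.25 rad).
It fails at once if a lever is forced: pushed with more than 50 N (contact force between the fingers and lever_a above 50 N or contact force between the fingers and lever_b above 50 N or contact force between the fingers and lever_c above 50 N).
It fails at once if another thing on the counter is moved more than 40 mm (distance of any of roll_near, roll_far, baguette, jam_jar, mug, pastry_brush from where it was at the start of the episode above 0.04 m).
It also fails if it takes over 72 s, if anything falls off the work surface, if the arm or the gripper's body presses on something with over 40 N, if the wrist force passes 120 N, or if a joint passes its speed limit or range.

## Working session

There is one attempt and no reset: what is moved stays moved. The work goes in short steps, Python scripts to look and compute and a tool call to move; the robot and the scene stay as the last step left them, time stands still between calls to the robot, and variables do not carry over. Pictures are saved under pics/ and viewed, and the job is handed in when it is done.

Besides the shell and the picture viewer there is one more tool, called after "Request:" as name([rows], argument=value, ...), one row to a line, values as JSON. send_rows: Moves the arm, as the interface text tells. Its arguments: {"type":"object","properties":{"increments":{"type":"array"},"squeeze":{"type":"number"}},"required":["increments"]}

```bash
mkdir -p pics
python3 - <<'E'
from rig import *
import cv2,numpy as np
np.set_printoptions(precision=4,suppress=True)
for n in ("side","top"):
    im=capture(n); cv2.imwrite(f"pics/{n}0.png",im[:,:,::-1]); m=camera_model(n); print(n,m)
print(read_state())
E
```

```text
side {'mtx': array([[428.5477,   0.    , 282.2016],
       [  0.    , 428.5477, 209.2595],
       [  0.    ,   0.    ,   1.    ]]), 'distortion': array([-0.0319,  0.    ,  0.    ,  0.    ,  0.    ]), 'eye': array([-304.647 ,  793.0225,  929.7179]), 'rotation': array([-0.9256,  2.3389, -1.1815])}
top {'mtx': array([[435.1452,   0.    , 277.2319],
       [  0.    , 435.1452, 211.4362],
       [  0.    ,   0.    ,   1.    ]]), 'distortion': array([-0.1214,  0.    ,  0.    ,  0.    ,  0.    ]), 'eye': array([ 385.9861,   10.5296, 1247.0051]), 'rotation': array([-2.1908,  2.1631, -0.0871])}
{'clock': 0.1, 'joints': array([ 1.3038,  0.6899, -0.1945,  1.5662,  0.1573,  0.9025, -0.2151]), 'qd': array([ 0.0004, -0.0026, -0.0016, -0.0024,  0.0011,  0.0007,  0.0005]), 'tau': array([ -0.0026, -52.8503,  -1.2714, -15.3837,  -0.0526,   0.002 ,
         0.0001]), 'eef_pos': array([ 184.966 , -596.3771,  217.0215]), 'tool_rot': array([ 0.9857,  1.338 , -0.9842]), 'wrist_force': array([-0.3264, -0.4106, -0.1694]), 'moment': array([ 0.0058, -0.031 , -0.0225]), 'finger_gap': 88.3712693299644}
```

View pics/side0.png

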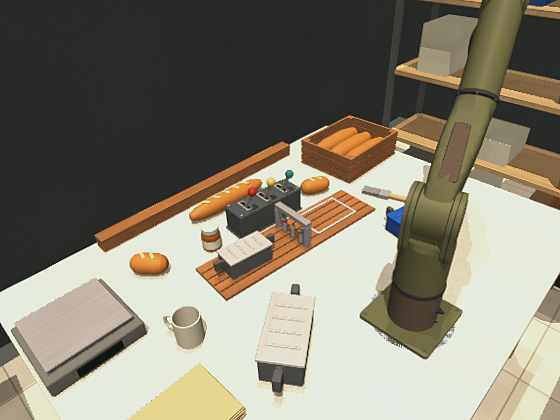

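View pics/top0.png

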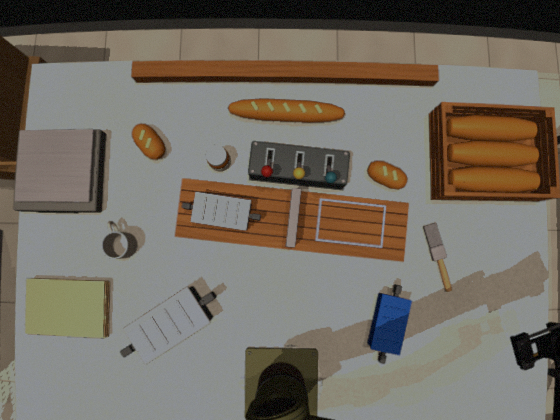

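```bash
cat > h.py <<'E'
from rig import *
import cv2,numpy as np
np.set_printoptions(precision=3,suppress=True)
from scipy.spatial.transform import Rotation as R
def ray(n,px):
    m=camera_model(n); u=cv2.undistortPoints(np.array(px,float).reshape(-1,1,2),m['mtx'],m['distortion']).reshape(-1,2)
    d=np.c_[u,np.ones(len(u))]; M=R.from_rotvec(m['rotation']).as_matrix()
    return m['eye'],d@M.T
def plane(n,px,z):
    e,d=ray(n,px); return e+d*((z-e[2])/d[:,2])[:,None]
def proj(n,P):
    m=camera_model(n); M=R.from_rotvec(m['rotation']).as_matrix()
    rv=cv2.Rodrigues(M.T)[0]; return cv2.projectPoints(np.array(P,float).reshape(-1,1,3),rv,-M.T@m['eye'],m['mtx'],m['distortion'])[0].reshape(-1,2)
def tri(p1,p2):
    e1,d1=ray('side',[p1]);e2,d2=ray('top',[p2]);d1=d1[0]/np.linalg.norm(d1);d2=d2[0]/np.linalg.norm(d2)
    A=np.c_[d1,-d2];s=np.linalg.lstsq(A,e2-e1,rcond=None)[0]
    a=e1+s[0]*d1;b=e2+s[1]*d2;return (a+b)/2,np.linalg.norm(a-b)
E
python3 - <<'E'
from h import *
t=cv2.imread('pics/top0.png');s=cv2.imread('pics/side0.png')
hsv=cv2.cvtColor(t,cv2.COLOR_BGR2HSV)
c=t[130:270,165:420];cv2.imwrite('pics/t1.png',cv2.resize(c,None,fx=3.1,fy=3.1,interpolation=cv2.INTER_CUBIC))
c=s[160:300,190:390];cv2.imwrite('pics/s1.png',cv2.resize(c,None,fx=4,fy=4,interpolation=cv2.INTER_CUBIC))
E
```

```text
(no output)
```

View pics/t1.png

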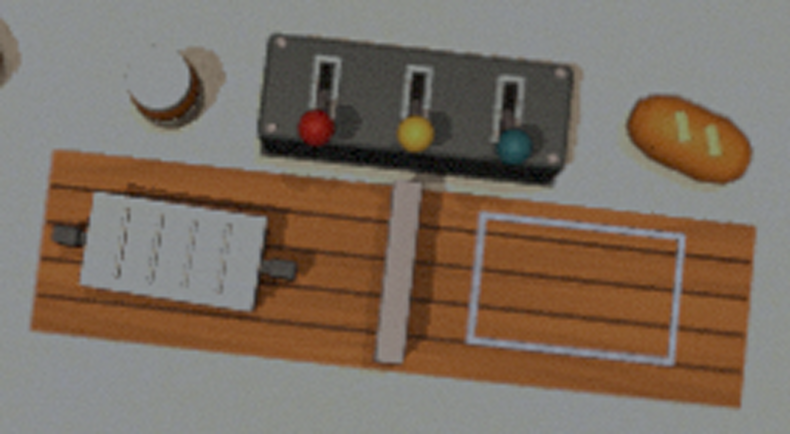

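View pics/s1.png

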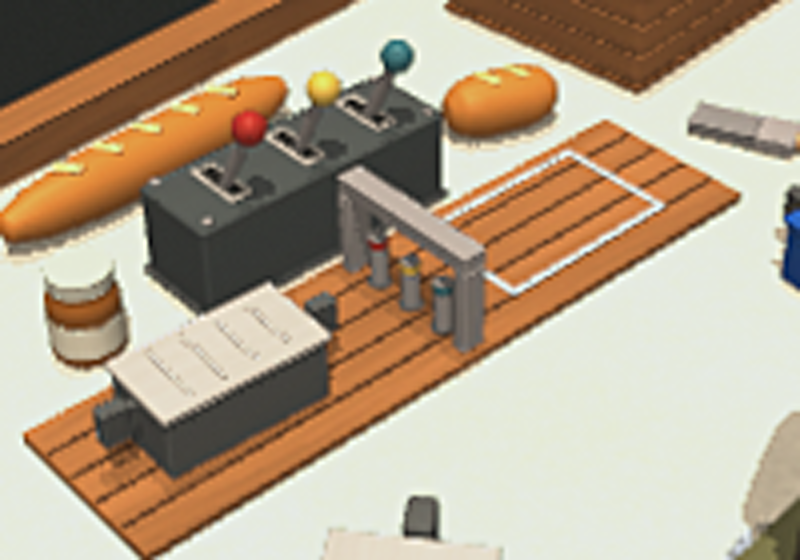

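Run:
```python
from h import *
t=cv2.imread('pics/top0.png');s=cv2.imread('pics/side0.png')
f=lambda a:np.array(a,float)/3.1+[165,130]
g=lambda a:np.array(a,float)/4+[190,160]
lane=plane('top',f([(52,150),(755,226),(740,407),(31,330)]),10)
print('lane',lane, np.linalg.norm(np.diff(lane,axis=0),axis=1))
c=lane.mean(0);v=(lane[0]+lane[3]-lane[1]-lane[2])[:2];print('st',c,np.arctan2(-v[0],v[1]))
l2=plane('side',g([(25,436),(605,121),(740,197),(150,558)]),10);print('lane side',l2,l2.mean(0))
m=plane('top',f([(481,213),(685,234),(674,364),(468,343)]),10);print('mark',m.mean(0),np.linalg.norm(np.diff(m,axis=0),axis=1)); v=(m[0]+m[3]-m[1]-m[2])[:2];print(np.arctan2(-v[0],v[1]))
m=plane('side',g([(570,150),(664,207),(515,293)]),10);print('mark side',(m[0]+m[1]*0+m[2])/2)
# lid via contour
hsv=cv2.cvtColor(t,cv2.COLOR_BGR2HSV)
roi=np.zeros(t.shape[:2],np.uint8);roi[185:235,180:262]=255
k=cv2.inRange(hsv,(0,0,115),(180,60,255))&roi
cs=max(cv2.findContours(k,0,1)[0],key=cv2.contourArea);r=cv2.minAreaRect(cs.astype(np.float32));b=cv2.boxPoints(r)
print('lid box',b,cv2.contourArea(cs)); p=plane('top',b,76);print('lid',p,p.mean(0),np.linalg.norm(np.diff(p,axis=0),axis=1))
hs=cv2.cvtColor(s,cv2.COLOR_BGR2HSV)
lid=f([(93,193),(267,216),(255,311),(81,289)]);p=plane('top',lid,76);print('lid manual',p.mean(0),np.linalg.norm(np.diff(p,axis=0),axis=1));v=(p[0]+p[3]-p[1]-p[2])[:2];print(np.arctan2(-v[0],v[1]))
lid=g([(107,365),(268,285),(335,335),(170,423)]);p=plane('side',lid,76);print('lid side',p.mean(0),np.linalg.norm(np.diff(p,axis=0),axis=1))
for n,a,bb in [('a',(248,128),(317,128)),('b',(323,89),(415,134)),('c',(397,56),(515,146))]:
    print(n,*tri(g(a),f(bb)))
bx=plane('top',f([(270,35),(573,65),(562,170),(262,140)]),95);print('box',bx.mean(0),np.linalg.norm(np.diff(bx,axis=0),axis=1))
```

```text
lane [[ 582.043  292.936   10.   ]
 [ 519.122 -363.208   10.   ]
 [ 351.23  -347.581   10.   ]
 [ 414.092  307.236   10.   ]] [659.155 168.617 657.827]
st [466.622 -27.654  10.   ] -0.09565447682997069
lane side [[ 573.852  296.948   10.   ]
 [ 511.597 -353.769   10.   ]
 [ 343.562 -335.37    10.   ]
 [ 405.981  312.286   10.   ]] [458.748 -19.976  10.   ]
mark [ 459.143 -196.231   10.   ] [190.832 120.878 191.199]
-0.09011006567955103
mark side [ 455.941 -192.03    10.   ]
lid box [[190.006 221.462]
 [194.653 191.254]
 [250.41  199.832]
 [245.763 230.04 ]] 1635.5
lid [[453.832 251.418  76.   ]
 [536.437 241.119  76.   ]
 [514.705  88.411  76.   ]
 [432.727  99.479  76.   ]] [484.425 170.107  76.   ] [ 83.244 154.247  82.721]
lid manual [482.488 167.547  76.   ] [154.725  83.611 153.725]
-0.11570491414890859
lid side [475.644 173.622  76.   ] [149.455  83.052 151.109]
a [577.874  41.975 168.123] 1.8896847991345624
b [573.175 -37.834 169.681] 0.5004067321503705
c [ 564.794 -118.943  168.319] 0.6812305557365688
box [614.065 -42.772  95.   ] [265.481  93.169 260.558]
```

```bash
cat >> h.py <<'E'
TH=-0.0945; O=np.array([466.,-27.,0])
Rs=R.from_euler('z',TH).as_matrix()
def st2w(p): return O+Rs@np.array(p,float)
def w2st(p): return Rs.T@(np.array(p,float)-O)
def plan(pst=None,jaw=None,pw=None,yaw=None):
    """print increments (units) from current pose to target st pos, jaw axis 'x'/'y' of station"""
    s=read_state(); T=R.from_rotvec(s['tool_rot']).as_matrix()
    p=pw if pw is not None else st2w(pst)
    d=T.T@(np.array(p)-s['eef_pos'])/60
    print('TCP',s['eef_pos'],'st',w2st(s['eef_pos']),'F',s['wrist_force'],'gap',s['finger_gap'],'t',s['clock'])
    print('shift units (tool)',d)
    if jaw:
        for sg in (1,-1):
            z=Rs[:,0 if jaw=='x' else 1]*sg; x=np.array([0,0,-1.]); G=np.c_[x,np.cross(z,x),z]
            print('turn units',R.from_matrix(T.T@G).as_rotvec()/np.deg2rad(5))
    return d
E
python3 - <<'E'
from h import *
s=read_state();print(R.from_rotvec(s['tool_rot']).as_matrix())
plan((60,-80,165),'y');plan((60,-80,165),'x')
t=cv2.imread('pics/top0.png');g=cv2.resize(t[300:400,480:560],None,fx=6,fy=6,interpolation=cv2.INTER_CUBIC);cv2.imwrite('pics/g.png',g)
print(proj('top',[s['eef_pos']]))
E
```

```text
[[-0.001  0.955  0.296]
 [ 0.002  0.296 -0.955]
 [-1.    -0.    -0.002]]
TCP [ 184.966 -596.377  217.021] st [-226.054 -593.355  217.021] F [-0.326 -0.411 -0.169] gap 88.3712693299644 t 0.1
shift units (tool) [ 0.876  7.695 -6.058]
turn units [-31.469  -0.007  -0.025]
turn units [ 4.531 -0.018  0.005]
TCP [ 184.966 -596.377  217.021] st [-226.054 -593.355  217.021] F [-0.326 -0.411 -0.169] gap 88.3712693299644 t 0.1
shift units (tool) [ 0.876  7.695 -6.058]
turn units [-13.469  -0.017  -0.01 ]
turn units [22.531 -0.011  0.019]
[[525.374 331.528]]
```

View pics/g.png

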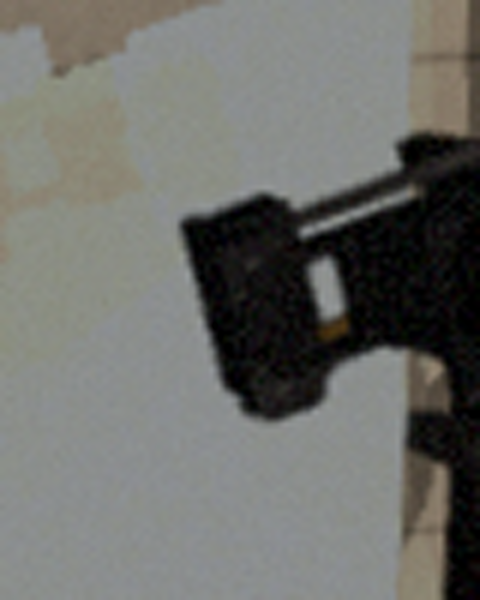

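Request:
send_rows([
  [[0.9,0,0,-0.2,0.3,-0.3,0],[0.9,0,0,0,0.5,-0.4,0],[0.9,0,0,0,0.5,-0.4,0],[0.9,0,0,0,0.5,-0.4,0],[0.9,0,0,0,0.5,-0.4,0]],
], squeeze=30)

```text
clock: 0.72
eef_pos: [305.1, -464.9, 226.9]
tool_rot: [1.293, 1.16, -1.293]
wrist_force: [0.3, -0.5, -1.0]
finger_gap: 40.2
```

Run:
```python
from h import *
plan((55,-80,215),'y')
```

```text
TCP [ 305.051 -464.904  226.924] st [-118.911 -451.138  226.924] F [ 0.31  -0.471 -0.974] gap 40.16180762529094 t 0.725
shift units (tool) [ 0.21   2.785 -6.237]
turn units [35.788  0.082  0.07 ]
turn units [-0.212 -0.045  0.053]
```

Request:
send_rows([
  [[-0.2,0,0,0.03,0.38,-0.78,0],[0,0,0,0.03,0.38,-0.78,0],[0,0,0,0.03,0.35,-0.78,0],[0,0,0,0.03,0.35,-0.78,0],[0,0,0,0.03,0.35,-0.78,0],[0,0,0,0.03,0.35,-0.78,0],[0,0,0,0.03,0.35,-0.78,0],[0,0,0,0.03,0.3,-0.78,0],[0,0,0,0,0,0,0]],
])

```text
clock: 1.85
eef_pos: [517.0, -92.4, 210.4]
tool_rot: [1.277, 1.175, -1.275]
wrist_force: [-0.5, -0.3, 0.5]
finger_gap: 0.5
```

Run:
```python
from h import *
plan((60,-80,162),'y')
for n in ("side","top"):
    im=capture(n); cv2.imwrite(f"pics/{n}1.png",im[:,:,::-1])
    c=im[160:300,190:390] if n=='side' else im[130:270,165:420]
    cv2.imwrite(f"pics/{n}1c.png",cv2.resize(c[:,:,::-1],None,fx=3.1,fy=3.1,interpolation=cv2.INTER_CUBIC))
    print(n,(proj(n,[read_state()['eef_pos']])-([190,160] if n=='side' else [165,130]))*3.1)
```

```text
TCP [517.04  -92.433 210.436] st [ 56.987 -60.325 210.436] F [-0.475 -0.3    0.478] gap 0.5407351125684574 t 1.85
shift units (tool) [0.805 0.053 0.334]
turn units [-35.933  -0.1    -0.121]
turn units [ 0.066 -0.077  0.064]
side [[326.068  33.811]]
top [[493.773 200.042]]
```

View pics/side1c.png

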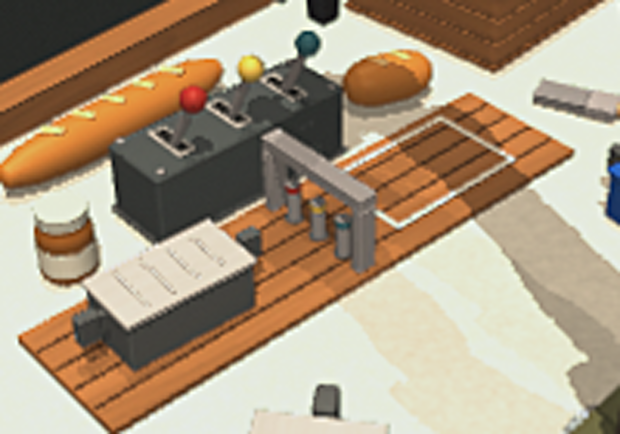

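View pics/top1c.png

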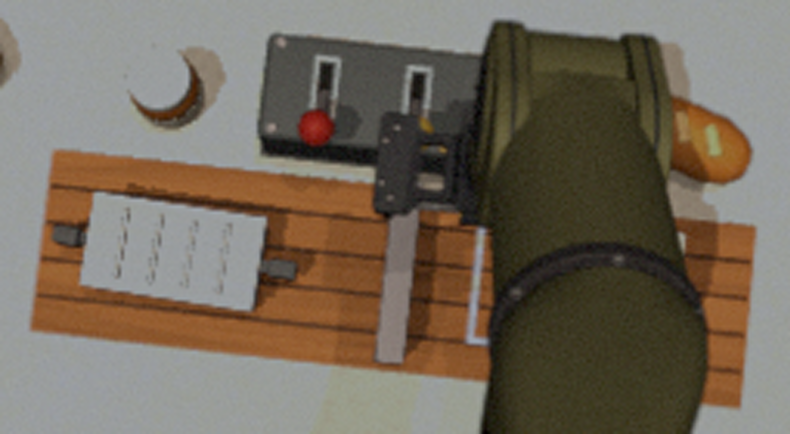

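Run:
```python
from h import *
t=cv2.imread('pics/side1.png')
c=cv2.resize(t[100:200,240:360],None,fx=6,fy=6,interpolation=cv2.INTER_CUBIC)
s=read_state();print(s['eef_pos'])
p=(proj('side',[s['eef_pos'],s['eef_pos']+[0,0,40]])-[240,100])*6
for q in p: cv2.circle(c,tuple(int(v) for v in q),3,(0,0,255),-1)
cv2.imwrite('pics/sz.png',c)
```

```text
[514.972 -97.633 210.54 ]
```

View pics/sz.png

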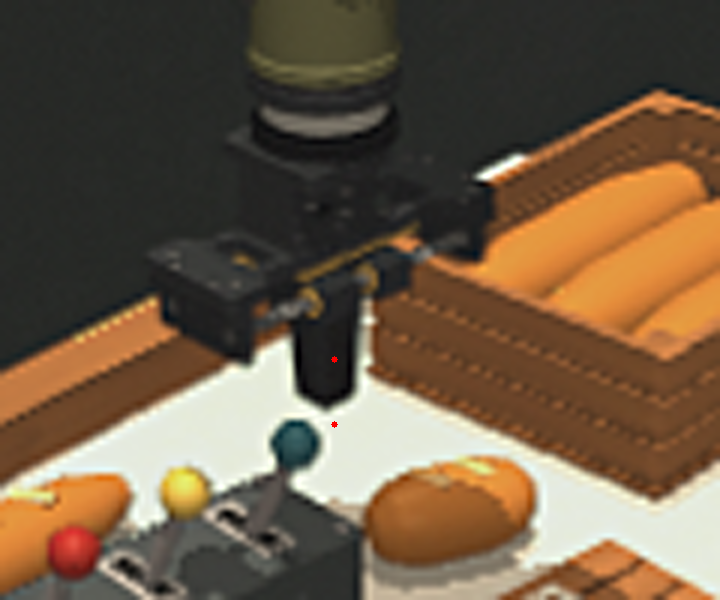

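Request:
send_rows([
  [[0,0,0,0,0,0,0],[0,0,0,0,0,0,0]],
])

```text
clock: 2.2
eef_pos: [513.4, -101.0, 210.5]
tool_rot: [1.281, 1.167, -1.289]
wrist_force: [-0.0, 0.5, -0.3]
finger_gap: 0.8
```

Run:
```python
from h import *
for n in ("side","top"):
    s=read_state();im=capture(n)[:,:,::-1].copy(); cv2.imwrite(f"pics/{n}2.png",im)
    x0,y0=(240,100) if n=='side' else (260,130)
    c=cv2.resize(im[y0:y0+100,x0:x0+120],None,fx=6,fy=6,interpolation=cv2.INTER_CUBIC)
    T=R.from_rotvec(s['tool_rot']).as_matrix()
    for d,col in [((0,0,0),(0,0,255)),((-64,0,0),(0,255,0)),((-64,37,93),(255,255,0)),((-64,37,-93),(255,255,0)),((-64,-37,93),(255,255,0)),((-64,-37,-93),(255,255,0)),((0,9,17),(0,0,255)),((0,9,-17),(0,0,255)),((0,-9,-17),(0,0,255)),((0,-9,17),(0,0,255))]:
        q=(proj(n,[s['eef_pos']+T@d])[0]-[x0,y0]+.5)*6
        cv2.circle(c,tuple(int(v) for v in q),3,col,-1)
    cv2.imwrite(f'pics/{n}2z.png',c); print(s['eef_pos'])
```

```text
[ 513.431 -100.984  210.463]
[ 513.358 -101.187  210.464]
```

View pics/side2z.png

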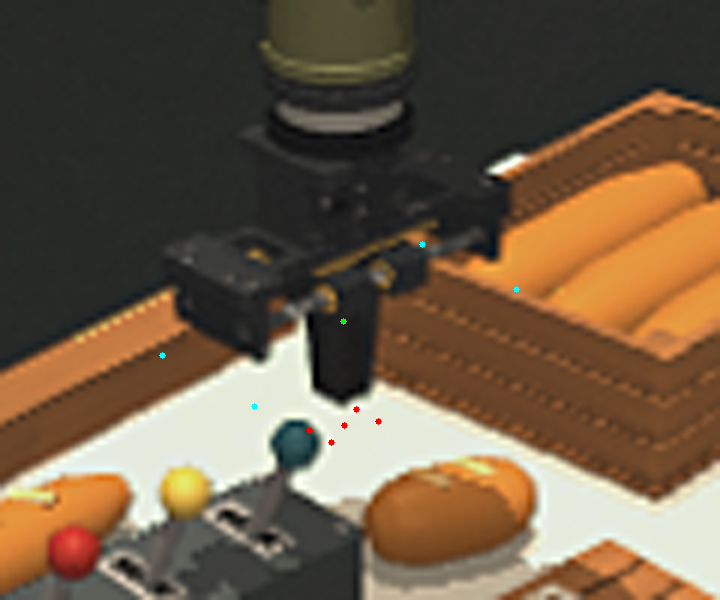

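View pics/top2z.png

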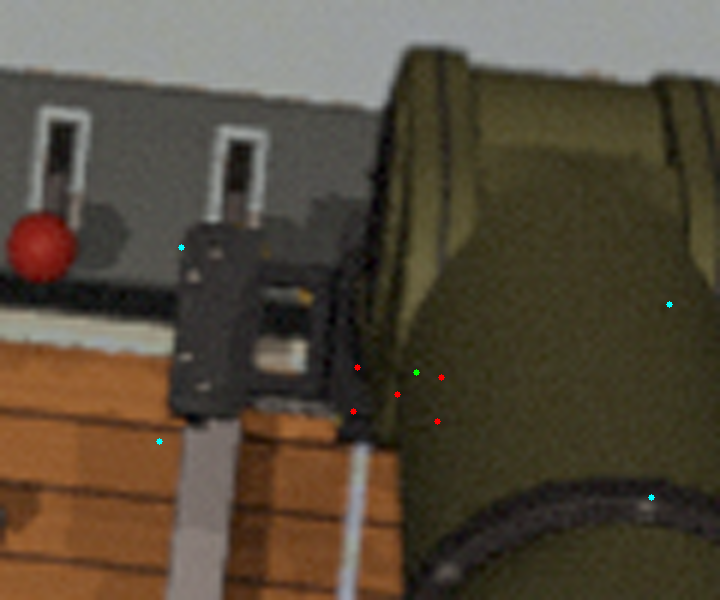

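Run:
```python
from h import *
s=read_state();T=R.from_rotvec(s['tool_rot']).as_matrix()
for a,b in [((165,250),(188,226)),((268,302),(175,415))]:
    P,e=tri(np.array(a)/6+[240,100]-.4,np.array(b)/6+[260,130]-.4);print(P,e,T.T@(P-s['eef_pos']))
t=cv2.imread('pics/side2.png');cv2.imwrite('pics/sz2.png',cv2.resize(t[120:185,255:335],None,fx=9,fy=9,interpolation=cv2.INTER_LANCZOS4)+20)
```

```text
[556.479 -13.889 335.419] 0.8983897863068926 [-125.037   32.928  -91.069]
[487.215 -12.242 330.869] 7.379305770020213 [-119.933  -36.11   -85.704]
```

View pics/sz2.png

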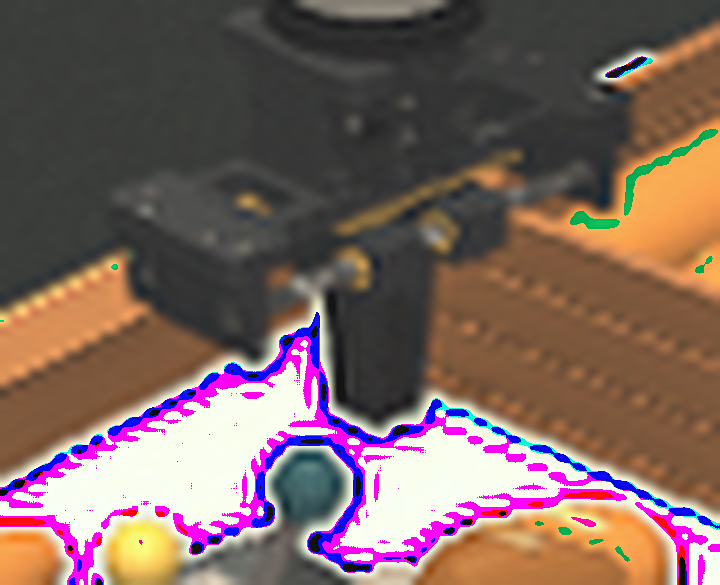

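Run:
```python
from h import *
plan((62,-80,150),'y')
for k in ([577.9,42,168],[573.2,-37.8,169.7],[564.8,-118.9,168.3]): print(w2st(k))
```

```text
TCP [ 513.528 -100.853  210.501] st [ 54.285 -69.039 210.501] F [-0.744 -0.35  -0.174] gap 0.4878240094385514 t 2.3
shift units (tool) [1.007 0.138 0.184]
turn units [35.923  0.146  0.031]
turn units [-0.077 -0.02   0.093]
[104.89   79.251 168.   ]
[107.741  -0.636 169.7  ]
[107.031 -82.167 168.3  ]
```

Request:
send_rows([
  [[0,0,0,0.5,0.05,0.1,0],[0,0,0,0.5,0.08,0.08,0],[0,0,0,0,0,0,0],[0,0,0,0,0.08,0,0],[0,0,0,0,0.08,0,0],[0,0,0,0,0.08,0,0]],
])

```text
clock: 3.05
eef_pos: [536.7, -116.0, 152.8]
tool_rot: [1.286, 1.16, -1.286]
wrist_force: [0.5, -0.2, -1.0]
finger_gap: 0.2
```

Run:
```python
from h import *
plan((62,-80,150),'y')
```

```text
TCP [ 536.749 -116.03   152.775] st [ 78.834 -81.957 152.775] F [ 0.493 -0.164 -1.049] gap 0.2026268796880377 t 3.05
shift units (tool) [ 0.047 -0.281 -0.03 ]
turn units [35.886  0.028  0.026]
turn units [-0.114 -0.017  0.018]
```

Request:
send_rows([
  [[0,0,0,0,0.06,0,0],[0,0,0,0,0.06,0,0]],
])

```text
clock: 3.3
eef_pos: [540.9, -116.3, 153.2]
tool_rot: [1.283, 1.166, -1.291]
wrist_force: [-6.3, 2.4, 5.0]
finger_gap: 0.6
```

Request:
send_rows([
  [[0,0,0,0,0.06,0,0],[0,0,0,0,0.06,0,0]],
])

```text
clock: 3.55
eef_pos: [543.4, -115.8, 153.0]
tool_rot: [1.279, 1.174, -1.298]
wrist_force: [-6.0, 1.7, 5.6]
finger_gap: 0.5
```

Request:
send_rows([
  [[0,0,0,0,0.06,0,0],[0,0,0,0,0.06,0,0]],
])

```text
clock: 3.8
eef_pos: [546.3, -115.6, 152.8]
tool_rot: [1.275, 1.182, -1.304]
wrist_force: [-4.4, 0.4, 4.5]
finger_gap: 0.5
```

Request:
send_rows([
  [[0,0,0,0,0.08,0,0],[0,0,0,0,0.08,0,0]],
])

```text
clock: 4.05
eef_pos: [552.9, -115.9, 152.7]
tool_rot: [1.272, 1.188, -1.308]
wrist_force: [-5.2, 1.3, 3.4]
finger_gap: 0.3
```

Request:
send_rows([
  [[0,0,0,0,0.08,0,0],[0,0,0,0,0.08,0,0]],
])

```text
clock: 4.3
eef_pos: [562.7, -116.8, 152.4]
tool_rot: [1.272, 1.189, -1.309]
wrist_force: [-3.7, 0.7, 3.6]
finger_gap: 0.7
```

Request:
send_rows([
  [[0,0,0,0,0.08,0,0],[0,0,0,0,0.08,0,0]],
])

```text
clock: 4.55
eef_pos: [573.6, -117.8, 152.1]
tool_rot: [1.272, 1.188, -1.308]
wrist_force: [-2.5, 0.5, 3.2]
finger_gap: 0.5
```

Request:
send_rows([
  [[0,0,0,0,0.12,0,0],[0,0,0,0,0.12,0,0],[0,0,0,0,0.12,0,0],[0,0,0,0,0.12,0,0],[0,0,0,0,0.12,0,0]],
])

```text
clock: 5.18
eef_pos: [612.3, -121.6, 150.4]
tool_rot: [1.273, 1.188, -1.307]
wrist_force: [-3.1, 0.3, -0.7]
finger_gap: 0.4
```

Request:
send_rows([
  [[0,0,0,0,0.08,0,0],[0,0,0,0,0.08,0,0]],
])

```text
clock: 5.42
eef_pos: [621.2, -122.5, 148.8]
tool_rot: [1.271, 1.191, -1.31]
wrist_force: [-3.9, 0.2, -3.3]
finger_gap: 0.5
```

Run:
```python
from h import *
plan((171,-80,150),'y')
```

```text
TCP [ 621.179 -122.466  148.791] st [163.495 -80.398 148.791] F [-3.943  0.189 -3.327] gap 0.46152782906647755 t 5.425
shift units (tool) [-0.025  0.124 -0.008]
turn units [35.901  0.668  0.071]
turn units [-0.093 -0.045  0.427]
```

Request:
send_rows([
  [[0,0,0,0,0.07,0,0],[0,0,0,0,0.07,0,0]],
])

```text
clock: 5.68
eef_pos: [628.0, -123.2, 147.1]
tool_rot: [1.269, 1.194, -1.313]
wrist_force: [-5.5, 1.0, -2.0]
finger_gap: 0.8
```

Request:
send_rows([
  [[0,0,0,0,0.06,0,0],[0,0,0,0,0.06,0,0]],
])

```text
clock: 5.92
eef_pos: [631.3, -123.5, 146.0]
tool_rot: [1.265, 1.202, -1.32]
wrist_force: [-14.8, 2.5, 7.3]
finger_gap: 0.6
```

Request:
send_rows([
  [[0,0,0.3,0,-0.5,0,0],[0,0,0.3,0,-0.6,0,0],[0,0,0,-0.05,-0.6,0,0],[0,0,0,0,-0.2,-0.4,0],[0,0,0,0,0,-0.6,0],[0,0,0,0,0,-0.3,0],[0,0,0,0,0,0,0]],
])

```text
clock: 6.8
eef_pos: [547.5, -35.5, 160.5]
tool_rot: [1.313, 1.117, -1.244]
wrist_force: [0.6, -0.7, -0.9]
finger_gap: 0.3
```

```bash
cat >> h.py <<'E'
def snap(tag,boxs=(190,150,200,150),boxt=(165,130,255,140)):
    for n,(x,y,w,h) in (('side',boxs),('top',boxt)):
        im=capture(n)[:,:,::-1]; cv2.imwrite(f'pics/{n}{tag}.png',im)
        f=min(800/w,600/h); cv2.imwrite(f'pics/{n}{tag}c.png',cv2.resize(im[y:y+h,x:x+w],None,fx=f,fy=f,interpolation=cv2.INTER_CUBIC))
        print(n,'crop',x,y,f)
E
python3 - <<'E'
from h import *
plan((68,0,150),'y'); snap('3')
E
```

```text
TCP [547.534 -35.501 160.459] st [ 81.973  -0.769 160.459] F [ 0.619 -0.745 -0.906] gap 0.2926262324331334 t 6.8
shift units (tool) [ 0.161 -0.242 -0.009]
turn units [35.858 -0.994  0.074]
turn units [-0.128 -0.047 -0.635]
side crop 190 150 4.0
top crop 165 130 3.1372549019607843
```

View pics/side3c.png

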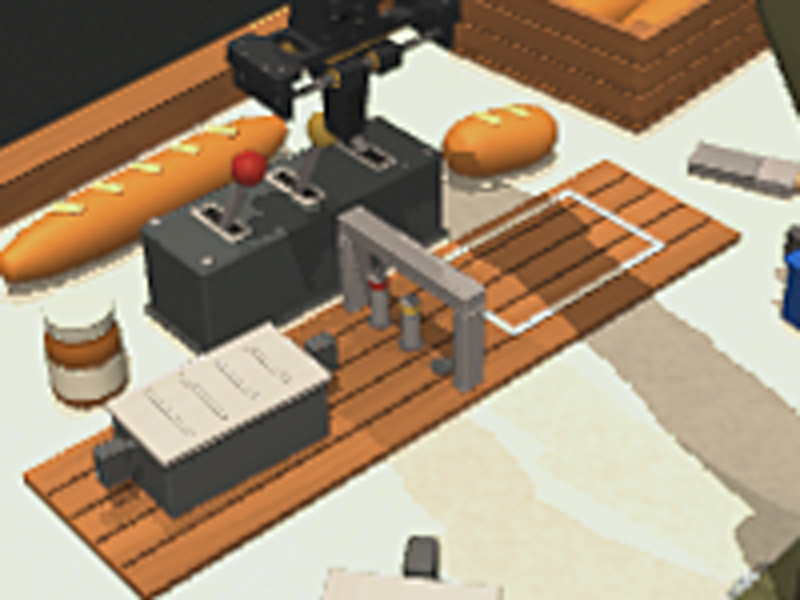

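Request:
send_rows([
  [[-0.1,0,-0.6,0.16,-0.1,0,0],[0,0,0,0,0,0,0],[0,0,0,0,0.06,0,0],[0,0,0,0,0.06,0,0]],
])

```text
clock: 7.4
eef_pos: [547.9, -42.2, 151.2]
tool_rot: [1.288, 1.157, -1.285]
wrist_force: [-6.0, 1.8, 4.6]
finger_gap: 0.2
```

Request:
send_rows([
  [[0,0,0,0,0.06,0,0],[0,0,0,0,0.06,0,0]],
])

```text
clock: 7.65
eef_pos: [550.4, -42.8, 151.3]
tool_rot: [1.284, 1.164, -1.292]
wrist_force: [-5.5, -0.1, 3.9]
finger_gap: 0.6
```

Request:
send_rows([
  [[0,0,0,0,0.06,0,0],[0,0,0,0,0.06,0,0]],
])

```text
clock: 7.9
eef_pos: [553.3, -43.3, 151.4]
tool_rot: [1.28, 1.17, -1.298]
wrist_force: [-5.0, 1.2, 4.7]
finger_gap: 0.3
```

Request:
send_rows([
  [[0,0,0,0,0.07,-0.01,0],[0,0,0,0,0.07,-0.01,0]],
])

```text
clock: 8.15
eef_pos: [558.9, -43.5, 151.5]
tool_rot: [1.278, 1.173, -1.303]
wrist_force: [-4.0, 0.5, 3.2]
finger_gap: 0.5
```

Request:
send_rows([
  [[0,0,0,0,0.07,-0.01,0],[0,0,0,0,0.07,-0.01,0]],
])

```text
clock: 8.4
eef_pos: [567.7, -43.4, 151.5]
tool_rot: [1.277, 1.173, -1.303]
wrist_force: [-2.9, 0.2, 2.3]
finger_gap: 0.3
```

Request:
send_rows([
  [[0,0,0,0,0.07,-0.01,0],[0,0,0,0,0.07,-0.01,0]],
])

```text
clock: 8.65
eef_pos: [577.4, -43.2, 151.3]
tool_rot: [1.278, 1.172, -1.303]
wrist_force: [-3.6, -0.9, 1.9]
finger_gap: 0.7
```

Request:
send_rows([
  [[0,0,0,0,0.12,0,0],[0,0,0,0,0.12,0,0],[0,0,0,0,0.12,0,0],[0,0,0,0,0.12,0,0],[0,0,0,0,0.12,0,0],[0,0,0,0,0.12,0,0]],
])

```text
clock: 9.4
eef_pos: [623.1, -47.2, 149.5]
tool_rot: [1.278, 1.174, -1.303]
wrist_force: [-3.9, 0.7, -3.7]
finger_gap: 0.6
```

Request:
send_rows([
  [[0,0,0,0,0.08,0,0],[0,0,0,0,0.08,0,0]],
])

```text
clock: 9.65
eef_pos: [631.4, -48.0, 147.7]
tool_rot: [1.275, 1.178, -1.306]
wrist_force: [-4.0, 0.9, -3.2]
finger_gap: 0.0
```

Request:
send_rows([
  [[0,0,0,0,0.06,0,0],[0,0,0,0,0.06,0,0]],
])

```text
clock: 9.9
eef_pos: [637.3, -48.6, 146.4]
tool_rot: [1.273, 1.181, -1.309]
wrist_force: [-6.0, 0.5, -2.7]
finger_gap: 0.3
```

Request:
send_rows([
  [[0,0,0,0,0.06,0,0],[0,0,0,0,0.06,0,0]],
])

```text
clock: 10.15
eef_pos: [637.6, -48.6, 145.9]
tool_rot: [1.266, 1.193, -1.32]
wrist_force: [-14.2, 1.9, 8.1]
finger_gap: 0.7
```

Request:
send_rows([
  [[0,0,0,0,-0.5,0,0],[0,0,0,0,-0.6,0,0],[0,0,0,0,-0.6,0,0],[0,0,-0.1,0,-0.1,-0.4,0],[0,0,0,0,-0.1,-0.6,0],[0,0,0,0,0,-0.3,0],[0,0,0,0,0,0,0]],
])

```text
clock: 11.02
eef_pos: [552.7, 39.5, 159.2]
tool_rot: [1.289, 1.161, -1.293]
wrist_force: [-0.2, 1.4, -0.1]
finger_gap: 0.6
```

Run:
```python
from h import *
plan((72,80,150),'y')
```

```text
TCP [552.685  39.513 159.166] st [ 80.022  74.395 159.166] F [-0.182  1.422 -0.088] gap 0.612700244472475 t 11.025
shift units (tool) [ 0.154 -0.134 -0.091]
turn units [35.815  0.106  0.04 ]
turn units [-0.184 -0.026  0.068]
```

Request:
send_rows([
  [[-0.1,0,0,0.14,-0.06,-0.06,0],[0,0,0,0,0.06,0,0],[0,0,0,0,0.06,0,0],[0,0,0,0,0.06,0,0]],
])

```text
clock: 11.52
eef_pos: [555.0, 40.7, 149.6]
tool_rot: [1.279, 1.173, -1.298]
wrist_force: [-5.7, 1.9, 6.1]
finger_gap: 0.2
```

Request:
send_rows([
  [[0,0,0,0,0.07,0,0],[0,0,0,0,0.07,0,0]],
])

```text
clock: 11.78
eef_pos: [558.7, 39.4, 148.8]
tool_rot: [1.274, 1.18, -1.306]
wrist_force: [-5.8, 2.5, 4.1]
finger_gap: 0.3
```

Request:
send_rows([
  [[0,0,0,0,0.07,0,0],[0,0,0,0,0.07,0,0]],
])

```text
clock: 12.02
eef_pos: [563.7, 37.4, 147.9]
tool_rot: [1.271, 1.185, -1.314]
wrist_force: [-5.3, 1.6, 3.9]
finger_gap: 0.4
```

Request:
send_rows([
  [[0,0,0,0,0.07,0,0],[0,0,0,0,0.07,0,0]],
])

```text
clock: 12.28
eef_pos: [571.4, 35.3, 147.3]
tool_rot: [1.27, 1.186, -1.317]
wrist_force: [-4.0, 0.8, 3.5]
finger_gap: 0.5
```

Request:
send_rows([
  [[0,0,0,0,0.12,-0.01,0],[0,0,0,0,0.12,-0.01,0],[0,0,0,0,0.12,-0.01,0],[0,0,0,0,0.12,-0.01,0],[0,0,0,0,0.12,-0.01,0],[0,0,0,0,0.12,0,0],[0,0,0,0,0.12,0,0]],
])

```text
clock: 13.15
eef_pos: [626.2, 31.2, 144.9]
tool_rot: [1.271, 1.183, -1.318]
wrist_force: [-4.2, 1.0, -0.3]
finger_gap: 0.3
```

Request:
send_rows([
  [[0,0,0,0,0.08,0,0],[0,0,0,0,0.08,0,0]],
])

```text
clock: 13.4
eef_pos: [634.9, 30.2, 143.2]
tool_rot: [1.269, 1.186, -1.32]
wrist_force: [-4.1, -0.1, -1.8]
finger_gap: 0.6
```

Request:
send_rows([
  [[0,0,0,0,0.06,0,0],[0,0,0,0,0.06,0,0]],
])

```text
clock: 13.65
eef_pos: [640.7, 29.7, 141.6]
tool_rot: [1.266, 1.189, -1.324]
wrist_force: [-4.1, 1.0, -3.4]
finger_gap: 0.4
```

Request:
send_rows([
  [[0,0,0,0,0.06,0,0],[0,0,0,0,0.06,0,0]],
])

```text
clock: 13.9
eef_pos: [644.3, 29.4, 140.5]
tool_rot: [1.261, 1.196, -1.33]
wrist_force: [-15.3, 1.0, 6.8]
finger_gap: 0.2
```

Request:
send_rows([
  [[0,0,0,0,0.05,0,0],[0,0,0,0,0,0,0]],
])

```text
clock: 14.15
eef_pos: [643.4, 29.4, 140.9]
tool_rot: [1.257, 1.202, -1.336]
wrist_force: [-3.5, 0.6, -2.1]
finger_gap: 0.7
```

Request:
send_rows([
  [[0,0,0,0,-0.5,0,40],[0,0,0,-0.2,-0.7,0,60],[0,0,0,-0.5,-0.6,-0.3,88],[0,0,0,-0.4,-0.2,-0.6,88],[0,0,0,0,0,-0.8,88],[0,0,0,0,0,-0.9,88],[0,0,0,0,0,-0.5,88],[0,0,0,0,0,0,88]],
])

```text
clock: 15.15
eef_pos: [572.3, 233.5, 227.8]
tool_rot: [1.302, 1.165, -1.29]
wrist_force: [0.0, -1.1, -1.0]
finger_gap: 78.3
```

Run:
```python
from h import *
plan((-2,294,150),'x'); print(read_state()['joints']); snap('4')
```

```text
TCP [572.28  233.527 227.829] st [ 81.223 269.393 227.829] F [ 0.04  -1.109 -0.972] gap 78.28187169195633 t 15.15
shift units (tool) [ 1.308 -1.389 -0.365]
turn units [-18.234  -0.157  -0.079]
turn units [17.765 -0.078  0.156]
[-0.481  0.664  0.048  1.586 -0.055  0.889 -2.095]
side crop 190 150 4.0
top crop 165 130 3.1372549019607843
```

View pics/side4c.png

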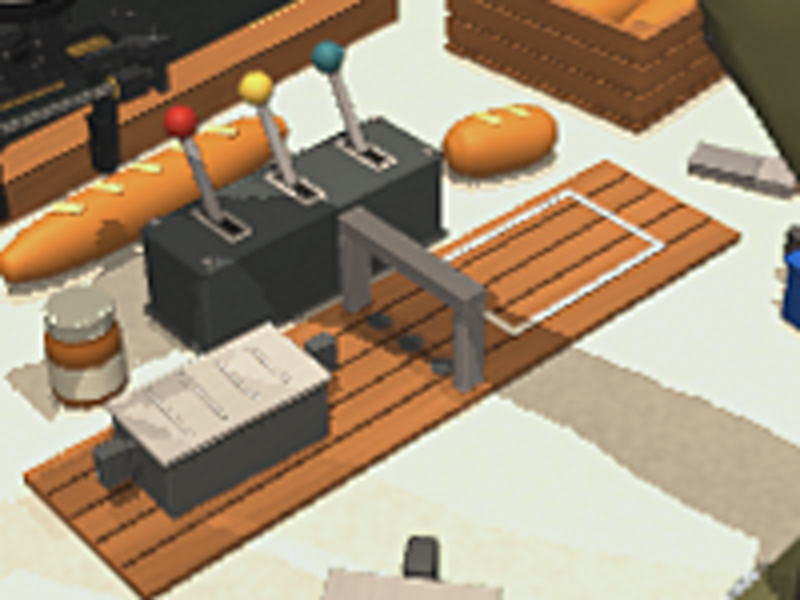

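View pics/top4c.png

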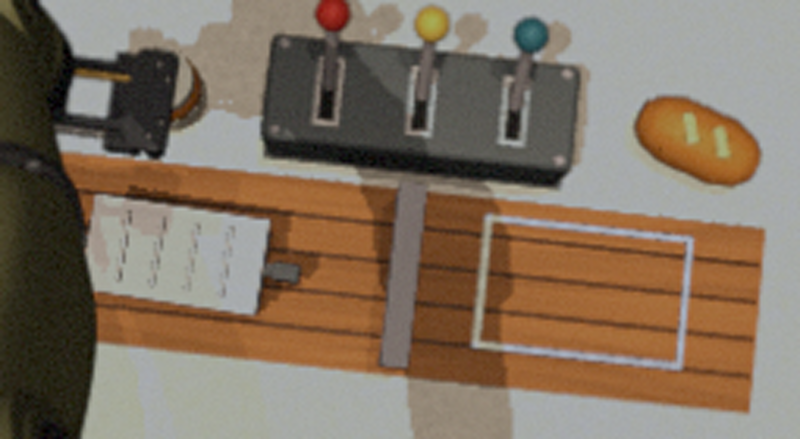

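Request:
send_rows([
  [[-1,0,0,0,-0.2,0,88],[-1,0,0,0,0,0,88],[-1,0,0,0,0,0,88],[-1,0,0,0,0,0,88],[-1,0,0,0,0,0,88],[-1,0,0,0,0,0,88],[-1,0,0,0,0,0,88],[-1,0,0,0,0,0,88],[-1,0,0,0,0,0,88],[-1,0,0,0,0,0,88],[-1,0,0,0,0,0,88],[-1,0,0,0,0,0,88],[-1,0,0,0,0,0,88],[-1,0,0,0,0,0,88],[-1,0,0,0,0,0,88],[-1,0,0,0,0,0,88],[-1,0,0,0,0,0,88],[-1,0,0,0,0,0,88]],
])

```text
clock: 17.5
eef_pos: [578.4, 172.6, 233.9]
tool_rot: [0.096, 1.543, -0.122]
wrist_force: [-0.1, -0.5, 0.6]
finger_gap: 87.7
```

Run:
```python
from h import *
f=lambda a:(np.array(a,float)+.5)/3.1+[165,130]-.5
g=lambda a:(np.array(a,float)+.5)/4+[190,160]-.5
p=plane('top',f([(67,235),(280,268)]),73);print('lugs top',p,[w2st(q) for q in p])
# side: lug left visible top approx (105,405), right (320,296)
p=plane('side',g([(113,402),(321,297)]),73);print('lugs side',p,[w2st(q) for q in p])
lid=f([(93,193),(267,216),(255,311),(81,289)]);q=plane('top',lid,76).mean(0);print('tin',w2st(q))
lid=g([(107,365),(268,285),(335,335),(170,423)]);q=plane('side',lid,76).mean(0);print('tin side',w2st(q))
t=cv2.imread('pics/top0.png');cv2.imwrite('pics/lt.png',cv2.resize(t[180:245,170:270],None,fx=8,fy=8,interpolation=cv2.INTER_CUBIC))
print(read_state()['joints'])
plan((0,294,150),'x')
```

```text
lugs top [[497.537 263.608  73.   ]
 [470.875  75.417  73.   ]] [array([  3.975, 292.287,  73.   ]), array([ -4.81, 102.42,  73.  ])]
lugs side [[496.754 264.405  73.   ]
 [469.973  74.595  73.   ]] [array([  3.119, 293.007,  73.   ]), array([ -5.631, 101.517,  73.   ])]
tin [ -1.127 196.261  76.   ]
tin side [ -7.161 200.441  76.   ]
[-0.162  0.65  -0.383  1.627  0.324  0.913 -0.811]
TCP [578.418 172.558 233.936] st [ 93.086 209.275 233.936] F [-0.051 -0.464  0.568] gap 87.69565022725772 t 17.5
shift units (tool) [ 1.337  1.361 -1.649]
turn units [-0.514  0.294  0.175]
turn units [35.482  0.27  -0.455]
```

View pics/lt.png

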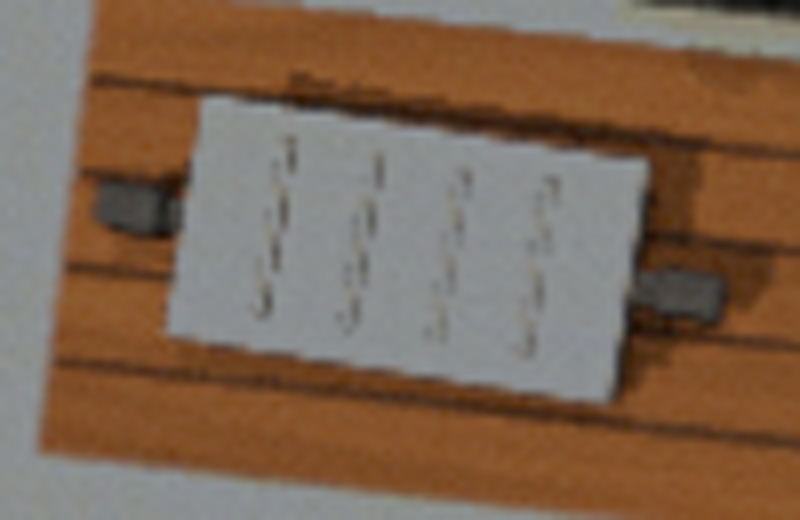

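Request:
send_rows([
  [[-0.5,0.29,0.17,0,0.47,-0.5,88],[0,0,0,0,0.47,-0.5,88],[0,0,0,0,0.47,-0.5,88],[0,0,0,0.4,0,0,88],[0,0,0,0.4,0,0,88],[0,0,0,0.4,0,0,88],[0,0,0,0,0,0,88]],
])

```text
clock: 18.38
eef_pos: [495.3, 264.6, 161.0]
tool_rot: [0.084, 1.567, -0.082]
wrist_force: [0.1, 0.6, -0.2]
finger_gap: 87.8
```

Run:
```python
from h import *
plan((4,293,37),'x')
```

```text
TCP [495.251 264.556 160.962] st [  1.61  293.015 160.962] F [ 0.112  0.628 -0.189] gap 87.84260159158923 t 18.375
shift units (tool) [ 2.066 -0.004  0.035]
turn units [-0.128  0.028 -0.022]
turn units [35.872 -0.034 -0.043]
```

Request:
send_rows([
  [[-0.1,0,0,0.5,0,0.035,88],[0,0,0,0.5,0,0,88],[0,0,0,0.4,0,0,88],[0,0,0,0.2,0,0,88],[0,0,0,0,0,0,88]],
])

```text
clock: 19.0
eef_pos: [501.5, 266.5, 68.8]
tool_rot: [0.086, 1.558, -0.072]
wrist_force: [0.5, -0.3, 0.5]
finger_gap: 87.8
```

Run:
```python
from h import *
plan((4,293,37),'x'); snap('5',boxs=(170,190,160,120))
p=read_state()['eef_pos'];print((proj('side',[p])-[170,190])*5)
```

```text
TCP [501.485 266.514  68.753] st [  7.631 295.553  68.753] F [ 0.469 -0.257  0.482] gap 87.84489205280076 t 19.0
shift units (tool) [ 0.528 -0.048 -0.066]
turn units [-0.071  0.125 -0.105]
turn units [35.928 -0.164 -0.196]
side crop 170 190 5.0
top crop 165 130 3.1372549019607843
[[231.175 353.026]]
```

View pics/side5c.png

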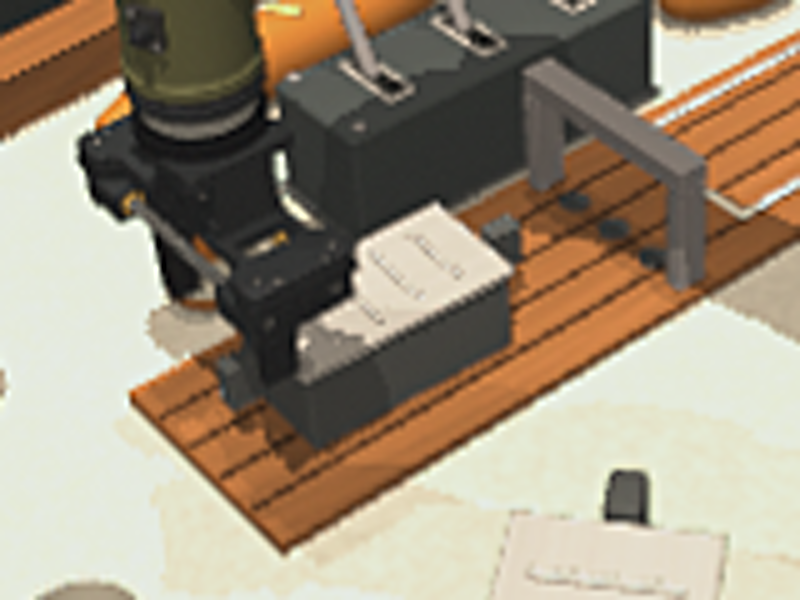

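Request:
send_rows([
  [[0,0.1,-0.1,0.25,-0.04,-0.06,88],[0,0,0,0.2,0,0,88],[0,0,0,0,0,0,88]],
])

```text
clock: 19.48
eef_pos: [499.1, 265.4, 42.1]
tool_rot: [0.081, 1.564, -0.078]
wrist_force: [-0.5, 1.2, -0.8]
finger_gap: 88.2
```

Run:
```python
from h import *
plan((4,293,37),'x')
```

```text
TCP [499.066 265.378  42.086] st [  5.33  294.193  42.086] F [-0.451  1.177 -0.834] gap 88.21553770951631 t 19.475
shift units (tool) [ 0.085 -0.02  -0.022]
turn units [-0.076  0.055 -0.03 ]
turn units [35.923 -0.047 -0.085]
```

Request:
send_rows([
  [[0,0,0,0.1,0,0,88],[0,0,0,0,0,0,12],[0,0,0,0,0,0,12],[0,0,0,0,0,0,12],[0,0,0,0,0,0,12],[0,0,0,0,0,0,12],[0,0,0,0,0,0,12]],
], squeeze=20)

```text
clock: 20.35
eef_pos: [499.5, 265.7, 36.2]
tool_rot: [0.082, 1.564, -0.077]
wrist_force: [-0.2, -0.2, 0.4]
finger_gap: 30.0
```

Run:
```python
from h import *
plan((4,160,37),'x'); snap('6',boxs=(170,190,160,120))
```

```text
TCP [499.542 265.683  36.196] st [  5.775 294.542  36.196] F [-0.186 -0.153  0.409] gap 30.017435334338455 t 20.35
shift units (tool) [-0.021 -2.242 -0.015]
turn units [-0.076  0.065 -0.038]
turn units [35.923 -0.059 -0.102]
side crop 170 190 5.0
top crop 165 130 3.1372549019607843
```

View pics/side6c.png

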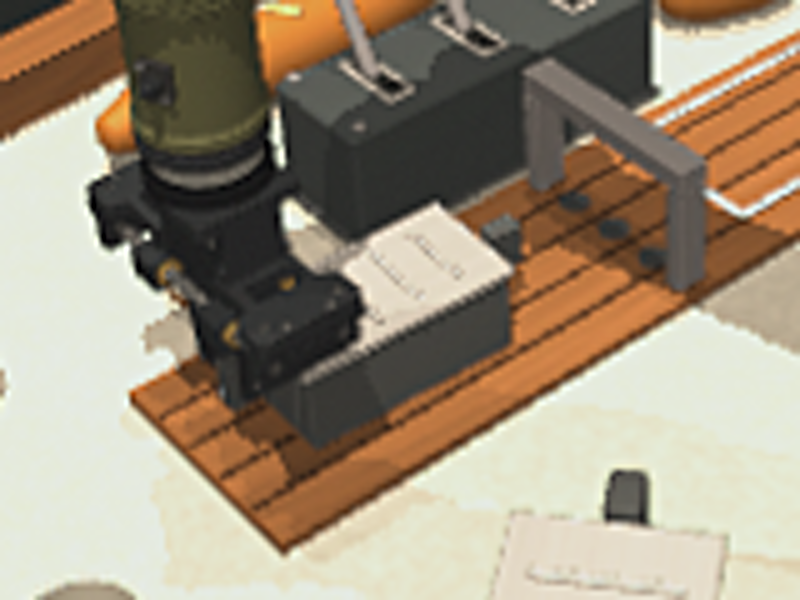

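Still closing (gap 30, no contact); allow more time.

Request:
send_rows([
  [[0,0,0,0,0,0,8],[0,0,0,0,0,0,8],[0,0,0,0,0,0,8]],
])

```text
clock: 20.82
eef_pos: [498.9, 265.8, 36.1]
tool_rot: [0.083, 1.565, -0.078]
wrist_force: [-1.0, 0.7, 0.8]
finger_gap: 16.3
```

Run:
```python
from h import *
plan((4,160,37),'x')
```

```text
TCP [498.913 265.759  36.126] st [  5.141 294.558  36.126] F [-1.008  0.701  0.75 ] gap 16.306479637838272 t 20.825
shift units (tool) [-0.022 -2.243 -0.   ]
turn units [-0.095  0.052 -0.037]
turn units [35.905 -0.057 -0.081]
```

Request:
send_rows([
  [[0,0,0,0,-0.1,0,8],[0,0,0,0,-0.2,0,8],[0,0,0,0,-0.2,0,8],[0,0,0,0,-0.2,0,8],[0,0,0,0,-0.1,0,8]],
])

```text
clock: 21.45
eef_pos: [494.9, 220.2, 36.2]
tool_rot: [0.087, 1.562, -0.069]
wrist_force: [1.7, 4.4, -0.3]
finger_gap: 15.8
```

Run:
```python
from h import *
plan((3,107,37),'x')
```

```text
TCP [494.913 220.233  36.154] st [  5.455 248.858  36.154] F [ 1.676  4.366 -0.322] gap 15.775141075064909 t 21.45
shift units (tool) [-0.043 -2.364 -0.03 ]
turn units [-0.051  0.082 -0.137]
turn units [35.948 -0.215 -0.129]
```

Request:
send_rows([
  [[0,0,-0.1,0,-0.2,-0.01,8],[0,0,0,0,-0.2,0,8],[0,0,0,0,-0.2,0,8],[0,0,0,0,-0.2,0,8],[0,0,0,0,-0.2,0,8],[0,0,0,0,-0.2,0,8],[0,0,0,0,-0.1,0,8]],
])

```text
clock: 22.32
eef_pos: [486.7, 138.4, 36.1]
tool_rot: [0.081, 1.561, -0.073]
wrist_force: [-0.1, 4.4, -0.8]
finger_gap: 16.0
```

Run:
```python
from h import *
plan((3,107,37),'x'); snap('7',boxs=(170,160,220,165))
```

```text
TCP [486.696 138.358  36.093] st [  5.001 166.573  36.093] F [-0.127  4.363 -0.769] gap 16.02780730909236 t 22.325
shift units (tool) [-0.021 -0.993 -0.029]
turn units [-0.047  0.098 -0.061]
turn units [35.953 -0.096 -0.153]
side crop 170 160 3.6363636363636362
top crop 165 130 3.1372549019607843
```

View pics/side7c.png

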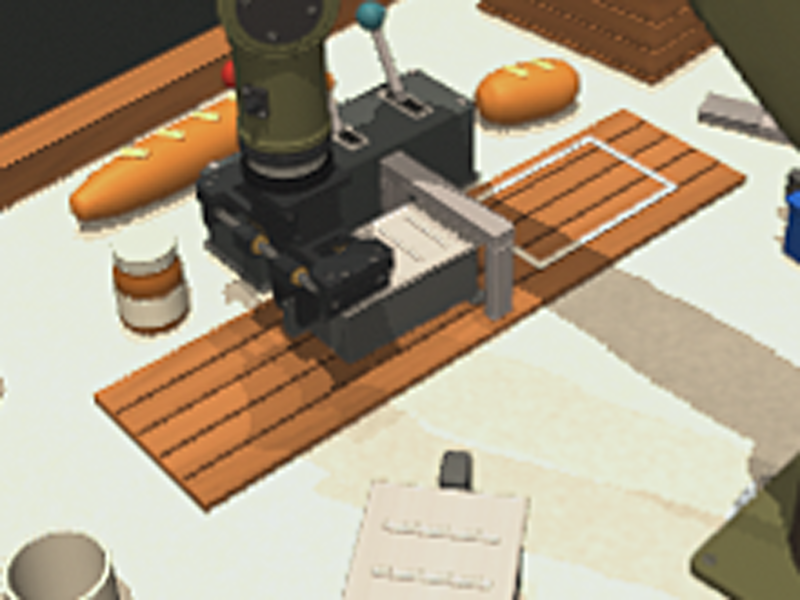

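View pics/top7c.png

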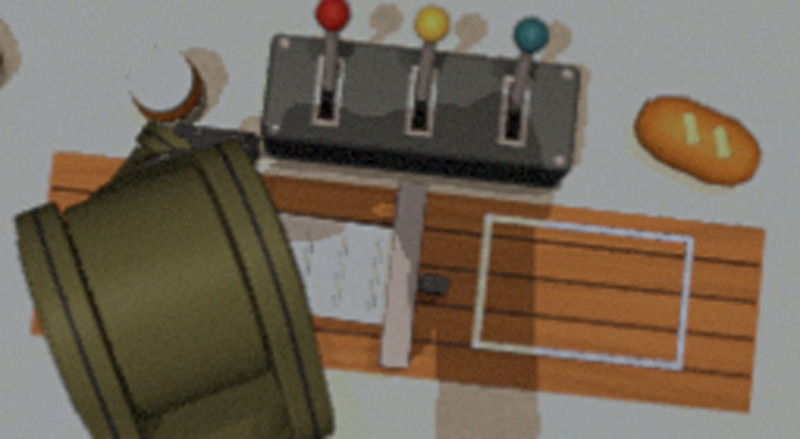

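Request:
send_rows([
  [[0,0.1,0,0,-0.2,-0.01,8],[0,0,0,0,-0.2,-0.01,8],[0,0,0,0,-0.2,-0.01,8],[0,0,0,0,-0.2,0,8],[0,0,0,0,-0.15,0,8],[0,0,0,0,0,0,8]],
])

```text
clock: 23.18
eef_pos: [479.8, 83.1, 36.1]
tool_rot: [0.081, 1.567, -0.065]
wrist_force: [0.7, 0.1, 0.4]
finger_gap: 16.0
```

Run:
```python
from h import *
plan((3,107,37),'x'); snap('8',boxs=(170,160,220,165))
```

```text
TCP [479.846  83.101  36.105] st [  3.395 110.916  36.105] F [0.654 0.063 0.377] gap 16.03420992647521 t 23.175
shift units (tool) [-0.016 -0.065 -0.007]
turn units [ 0.014  0.02  -0.116]
turn units [-35.985   0.182   0.031]
side crop 170 160 3.6363636363636362
top crop 165 130 3.1372549019607843
```

View pics/side8c.png

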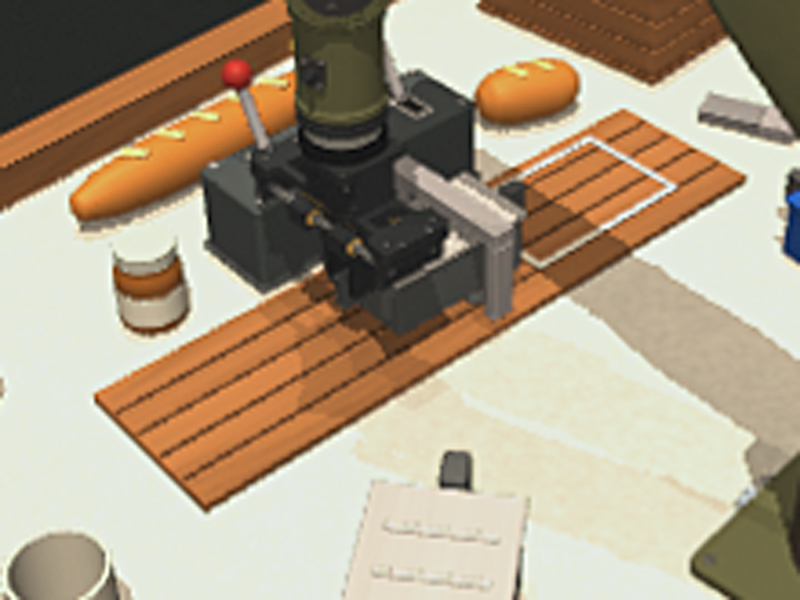

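View pics/top8c.png

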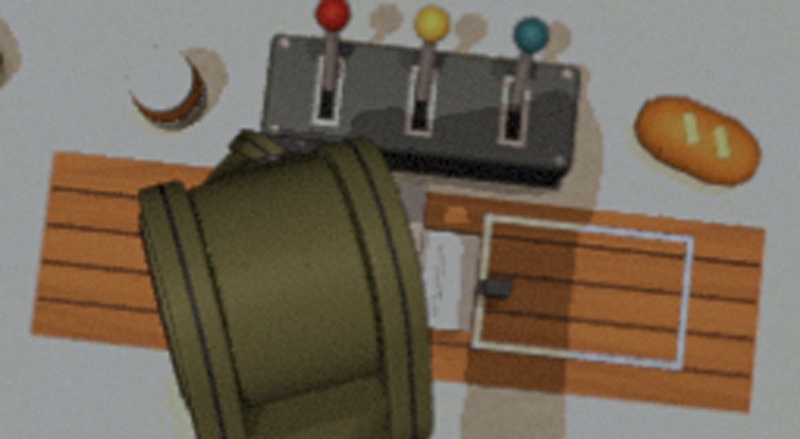

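Request:
send_rows([
  [[0,0,0,0,0,0,40],[0,0,0,0,0,0,70],[0,0,0,0,0,0,70],[0,0,0,0,0,0,70],[0,0,0,0,0,0,70],[0,0,0,-0.3,0,0,70],[0,0,0,-0.5,0,0,70],[0,0,0,-0.7,0,0,70],[0,0,0,-0.5,0,0,88]],
])

```text
clock: 24.4
eef_pos: [476.2, 79.9, 156.6]
tool_rot: [0.074, 1.577, -0.071]
wrist_force: [1.0, 0.4, -0.1]
finger_gap: 77.4
```

Run:
```python
from h import *
f=lambda a:(np.array(a,float)+.5)/3.13725+[165,130]-.5
p=plane('top',f([(497,288)]),73)[0];print('lug R',p,w2st(p))
plan((w2st(p)[0],w2st(p)[1],150),'x')
```

```text
lug R [ 458.692 -108.989   73.   ] [  0.461 -82.312  73.   ]
TCP [476.16   79.86  156.638] st [  0.031 107.342 156.638] F [ 0.955  0.368 -0.142] gap 77.38869416308496 t 24.4
shift units (tool) [ 0.105 -3.161  0.002]
turn units [ 0.02  -0.092 -0.018]
turn units [-35.979   0.029  -0.144]
```

Request:
send_rows([
  [[0,0,0,0,-0.5,0,88],[0,0,0,0,-0.8,0,88],[0,0,0,0,-0.8,0,88],[0,0,0,0,-0.7,0,88],[0,0,0,0,-0.3,0,88],[0,0,0,0,0,0,88],[0,0,0,0,0,0,88]],
])

```text
clock: 25.28
eef_pos: [460.6, -108.8, 158.7]
tool_rot: [0.075, 1.571, -0.068]
wrist_force: [0.2, 0.3, 0.2]
finger_gap: 88.3
```

Run:
```python
from h import *
plan((0.5,-83,37),'x'); snap('9',boxs=(170,160,220,165)); print(read_state()['joints'])
```

```text
TCP [ 460.627 -108.814  158.698] st [  2.371 -81.956 158.698] F [0.157 0.302 0.187] gap 88.25392495272233 t 25.275
shift units (tool) [ 2.028 -0.027 -0.029]
turn units [ 0.041 -0.014 -0.054]
turn units [-35.959   0.084  -0.022]
side crop 170 160 3.6363636363636362
top crop 165 130 3.1372549019607843
[ 0.435  0.625 -0.469  2.063  0.506  0.566 -0.482]
```

View pics/side9c.png

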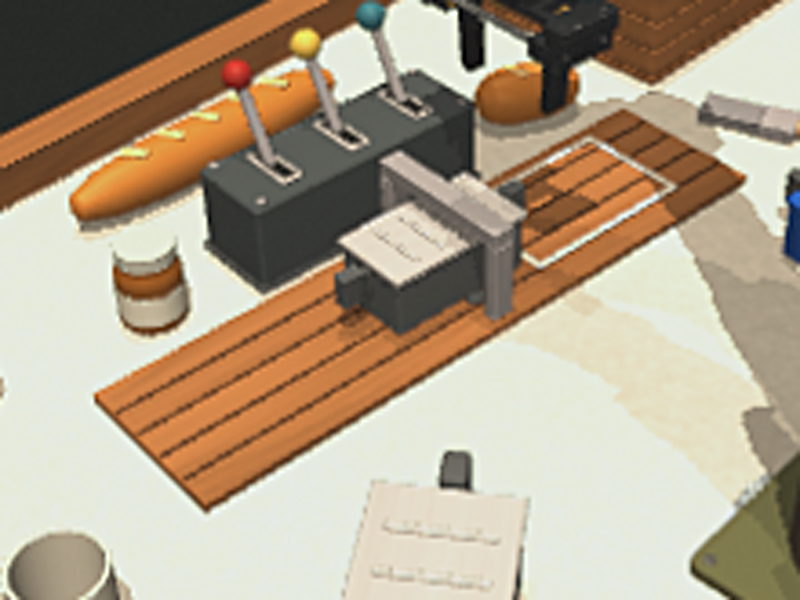

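View pics/top9c.png

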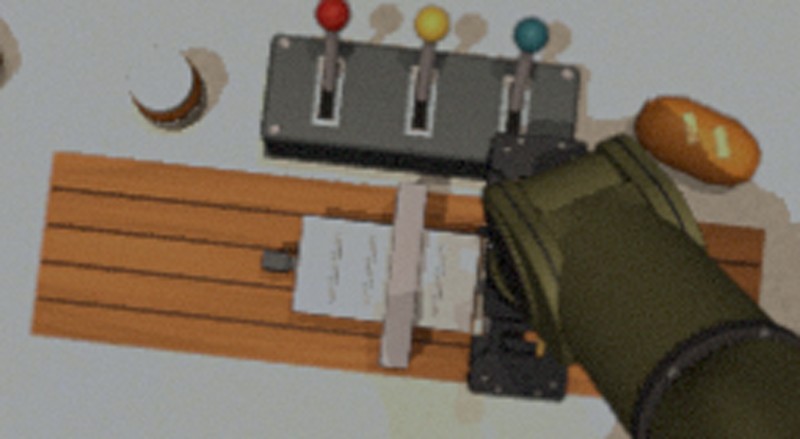

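Request:
send_rows([
  [[0,0,0,0.5,-0.02,-0.04,88],[0,0,0,0.5,0,-0.01,88],[0,0,0,0.4,0,0,88],[0,0,0,0.2,0,0,88],[0,0,0,0,0,0,88]],
])

```text
clock: 26.0
eef_pos: [460.7, -102.3, 60.9]
tool_rot: [0.068, 1.567, -0.056]
wrist_force: [0.3, 0.3, 0.1]
finger_gap: 87.9
```

Run:
```python
from h import *
plan((0.5,-83,37),'x')
```

```text
TCP [ 460.743 -102.258   60.898] st [  1.867 -75.418  60.898] F [0.281 0.312 0.074] gap 87.93413647703098 t 26.0
shift units (tool) [ 0.397 -0.129 -0.026]
turn units [ 0.176  0.033 -0.089]
turn units [-35.824   0.139   0.052]
```

Request:
send_rows([
  [[0.1,0,0,0.1,-0.13,-0.02,88],[0,0,0,0.2,0,0,88],[0,0,0,0.05,0,0,88],[0,0,0,0,0,0,88]],
])

```text
clock: 26.5
eef_pos: [460.1, -109.7, 39.6]
tool_rot: [0.075, 1.564, -0.063]
wrist_force: [-0.0, -0.1, 0.4]
finger_gap: 88.1
```

Run:
```python
from h import *
plan((0.5,-83,37),'x'); snap('10',boxs=(170,160,220,165))
```

```text
TCP [ 460.07  -109.685   39.579] st [  1.898 -82.875  39.579] F [-0.04  -0.076  0.429] gap 88.07897430855827 t 26.5
shift units (tool) [ 0.043 -0.002 -0.024]
turn units [ 0.079  0.061 -0.093]
turn units [-35.921   0.146   0.095]
side crop 170 160 3.6363636363636362
top crop 165 130 3.1372549019607843
```

View pics/side10c.png

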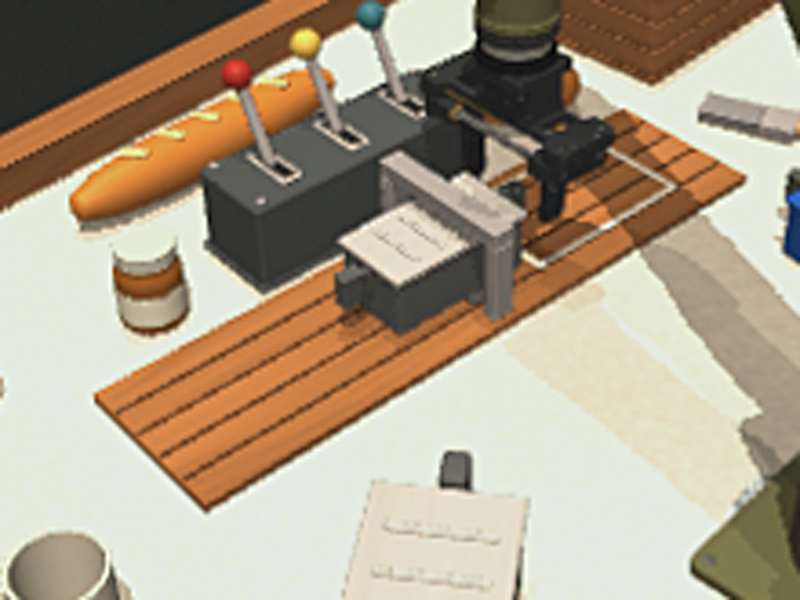

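Closing on the right lug.

Request:
send_rows([
  [[0,0,0,0.04,0,0,30],[0,0,0,0,0,0,8],[0,0,0,0,0,0,8],[0,0,0,0,0,0,8],[0,0,0,0,0,0,8],[0,0,0,0,0,0,8],[0,0,0,0,0,0,8],[0,0,0,0,0,0,8],[0,0,0,0,0,0,8],[0,0,0,0,0,0,8]],
])

```text
clock: 27.85
eef_pos: [460.3, -109.7, 37.8]
tool_rot: [0.076, 1.563, -0.063]
wrist_force: [-0.1, 0.4, 0.2]
finger_gap: 15.8
```

Run:
```python
from h import *
f=lambda a:(np.array(a,float)+.5)/3.13725+[165,130]-.5
# mark outline in pic4 top crop: outer corners
m=plane('top',f([(486,213),(694,237),(683,370),(472,349)]),10);c=m.mean(0);print('mark',c,w2st(c))
m=plane('side',(np.array([(590,136),(678,187),(541,268)])+.5)/3.636+[169.5,159.5],10);c2=(m[0]+m[2])/2;print('side',c2,w2st(c2))
plan((5,-266,37),'x')
```

```text
mark [ 459.855 -195.09    10.   ] [   9.743 -167.92    10.   ]
side [ 457.987 -191.927   10.   ] [   7.585 -164.948   10.   ]
TCP [ 460.315 -109.654   37.805] st [  2.14  -82.821  37.805] F [-0.053  0.386  0.155] gap 15.79721869771291 t 27.85
shift units (tool) [-0.012 -3.053  0.03 ]
turn units [ 0.065  0.073 -0.097]
turn units [-35.934   0.151   0.114]
```

Request:
send_rows([
  [[0,0,0,0,-0.1,0,8],[0,0,0,0,-0.2,0,8],[0,0,0,0,-0.2,0.01,8],[0,0,0,0,-0.2,0.01,8],[0,0,0,0,-0.2,0.01,8],[0,0,0,0,-0.2,0.01,8],[0,0,0,0,-0.1,0,8]],
])

```text
clock: 28.72
eef_pos: [461.3, -167.7, 37.6]
tool_rot: [0.078, 1.554, -0.031]
wrist_force: [0.4, 5.5, 2.5]
finger_gap: 15.4
```

Run:
```python
from h import *
plan((8.7,-264,37),'x')
```

```text
TCP [ 461.252 -167.676   37.573] st [   8.547 -140.497   37.573] F [0.409 5.525 2.53 ] gap 15.434800283310214 t 28.725
shift units (tool) [-0.054 -2.057 -0.049]
turn units [ 0.286  0.166 -0.355]
turn units [-35.708   0.553   0.258]
```

Request:
send_rows([
  [[0.1,0.05,-0.15,0,-0.2,0,8],[0.1,0.05,-0.15,0,-0.2,0,8],[0.1,0.05,-0.1,0,-0.2,0,8],[0,0,-0.05,0,-0.2,0,8],[0,0,-0.05,0,-0.2,0,8],[0,0,-0.05,0,-0.2,0,8],[0,0,0,0,-0.2,0,8],[0,0,0,0,-0.1,0,8]],
])

```text
clock: 29.72
eef_pos: [459.4, -238.9, 37.8]
tool_rot: [0.065, 1.559, -0.051]
wrist_force: [0.4, 5.4, 1.6]
finger_gap: 15.6
```

Run:
```python
from h import *
plan((8.7,-264,37),'x'); snap('11',boxs=(170,160,220,165))
```

```text
TCP [ 459.359 -238.885   37.814] st [  13.382 -211.566   37.814] F [0.359 5.412 1.633] gap 15.593095352540795 t 29.725
shift units (tool) [ 0.004 -0.872 -0.096]
turn units [ 0.237  0.12  -0.113]
turn units [-35.763   0.177   0.188]
side crop 170 160 3.6363636363636362
top crop 165 130 3.1372549019607843
```

View pics/side11c.png

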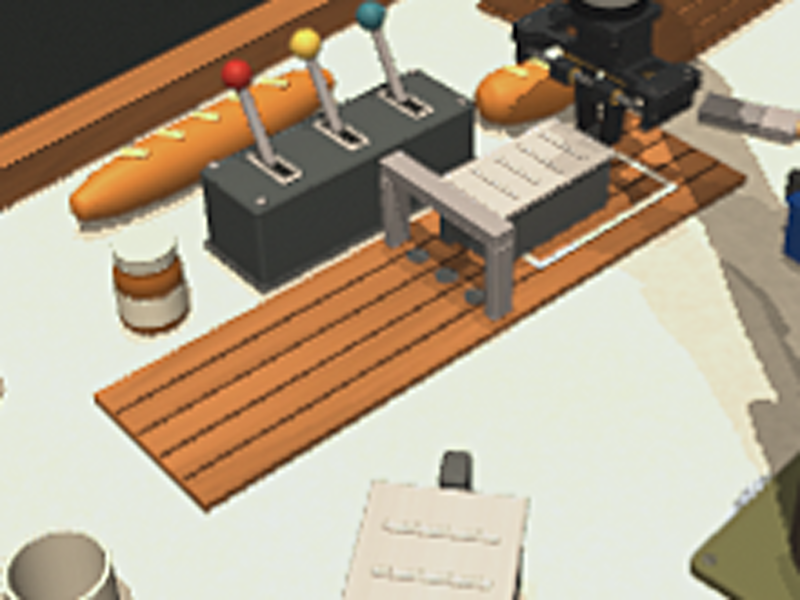

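View pics/top11c.png

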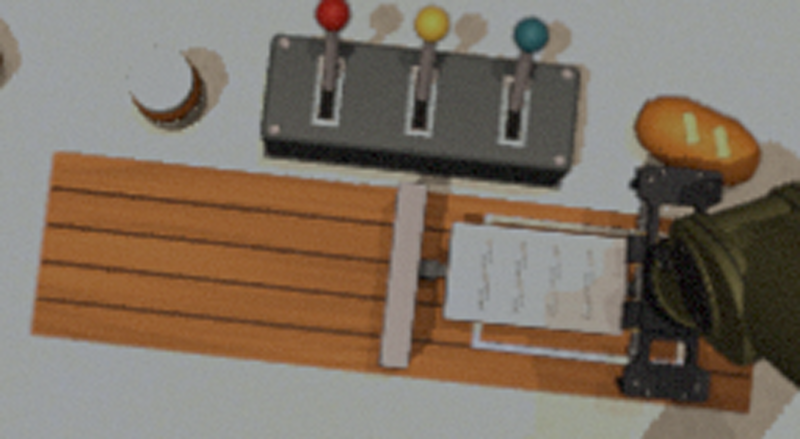

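Request:
send_rows([
  [[0.1,0.05,-0.05,0,-0.15,-0.03,8],[0.1,0.05,-0.05,0,-0.15,-0.03,8],[0.1,0,-0.05,0,-0.15,-0.03,8],[0.1,0,-0.05,0,-0.15,-0.03,8],[0.1,0,0,0,-0.1,-0.02,8],[0,0,0,0,0,0,8]],
])

```text
clock: 30.58
eef_pos: [450.8, -272.3, 37.8]
tool_rot: [0.088, 1.562, -0.084]
wrist_force: [-1.2, -0.3, 1.7]
finger_gap: 15.9
```

Run:
```python
from h import *
plan((8.7,-264,37),'x'); snap('12',boxs=(170,160,220,165))
```

```text
TCP [ 450.842 -272.316   37.81 ] st [   8.057 -245.652   37.81 ] F [-1.24  -0.294  1.738] gap 15.946726945707132 t 30.575
shift units (tool) [ 0.013 -0.306  0.015]
turn units [-0.174  0.081 -0.036]
turn units [35.826 -0.056 -0.127]
side crop 170 160 3.6363636363636362
top crop 165 130 3.1372549019607843
```

View pics/top12c.png

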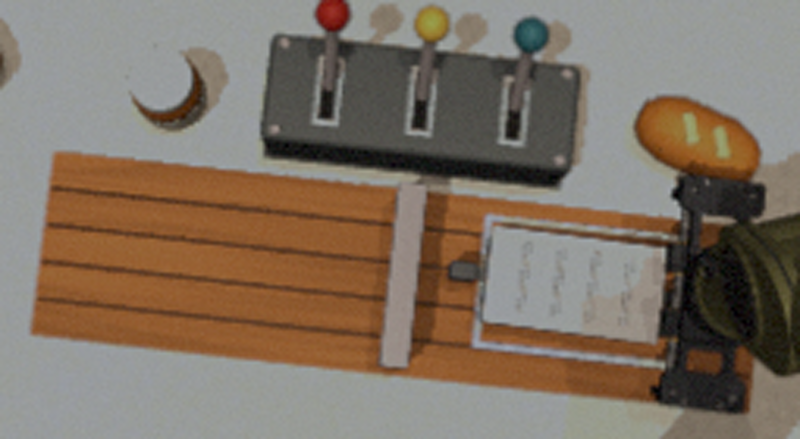

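Request:
send_rows([
  [[-0.1,0,0,0,-0.15,0,8],[0,0,0,0,-0.13,0,8],[0,0,0,0,0,0,8],[0,0,0,0,0,0,8]],
])

```text
clock: 31.18
eef_pos: [450.1, -286.1, 37.8]
tool_rot: [0.08, 1.561, -0.07]
wrist_force: [0.7, 3.2, 1.6]
finger_gap: 15.8
```

Run:
```python
from h import *
plan((8.7,-264,37),'x'); snap('13',boxs=(280,170,120,90),boxt=(290,185,120,80))
```

```text
TCP [ 450.059 -286.072   37.819] st [   8.576 -259.421   37.819] F [0.658 3.157 1.568] gap 15.80509726938829 t 31.175
shift units (tool) [ 0.013 -0.076  0.002]
turn units [-0.014  0.088 -0.079]
turn units [35.985 -0.124 -0.139]
side crop 280 170 6.666666666666667
top crop 290 185 6.666666666666667
```

View pics/top13c.png

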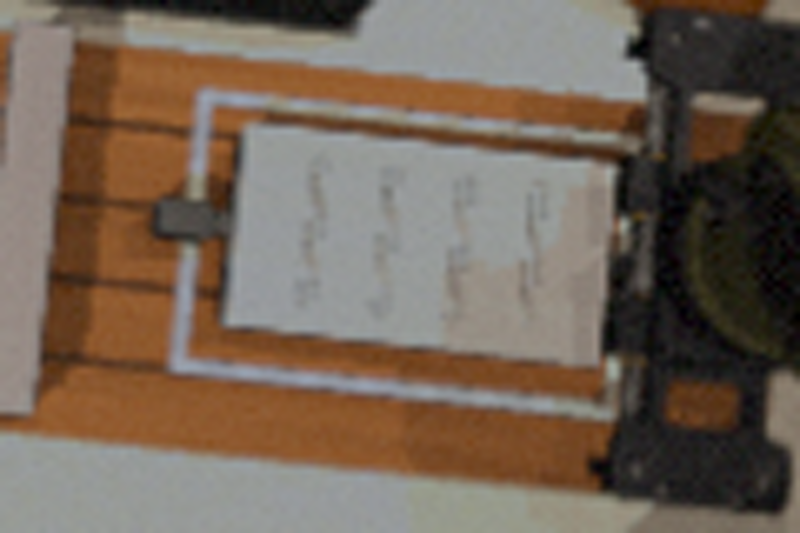

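View pics/side13c.png

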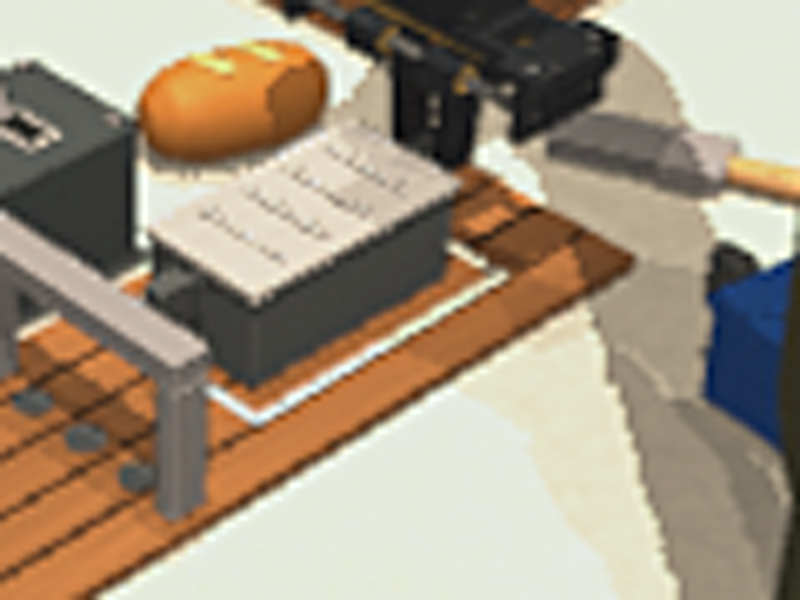

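Run:
```python
from h import *
f=lambda a:(np.array(a,float)+.5)/6.66667+[290,185]-.5
g=lambda a:(np.array(a,float)+.5)/6.66667+[280,170]-.5
def rep(n,p):
    st=np.array([w2st(q) for q in p]); c=st.mean(0); v=(st[0]+st[3]-st[1]-st[2]); print(n,c,'yaw',np.arctan2(-v[0],v[1]),np.linalg.norm(np.diff(p,axis=0),axis=1))
rep('lid top',plane('top',f([(246,124),(615,166),(603,364),(223,327)]),76))
rep('lid side',plane('side',g([(145,232),(357,124),(460,186),(256,302)]),76))
m=plane('top',f([(200,88),(172,372),(618,416)]),10);c=(m[0]+m[2])/2;v=m[1]-m[2];print('mark top',w2st(c),w2st(m[0])[:2],w2st(m[1])[:2],w2st(m[2])[:2])
m=plane('side',g([(260,424),(506,273)]),10);print('mark side near corners',[w2st(q)[:2] for q in m])
l=plane('top',f([(178,216)]),73)[0];print('lugL',w2st(l))
```

```text
lid top [   9.195 -162.576   76.   ] yaw 0.0014693641570398997 [151.986  80.875 155.416]
lid side [   1.026 -154.944   76.   ] yaw -0.00922404768850393 [154.318  78.44  151.146]
mark top [  10.905 -167.981   10.   ] [ 71.469 -71.657] [-50.941 -71.885] [ -49.659 -264.305]
mark side near corners [array([-52.709, -70.322]), array([ -50.126, -260.523])]
lugL [ 10.596 -62.762  73.   ]
```

Request:
send_rows([
  [[0,0,0,0,-0.12,0,8],[0,0,0,0,-0.02,0,8],[0,0,0,0,0,0,8],[0,0,0,0,0,0,8]],
])

```text
clock: 31.78
eef_pos: [449.6, -292.1, 37.8]
tool_rot: [0.08, 1.562, -0.066]
wrist_force: [0.4, 3.1, 1.4]
finger_gap: 15.7
```

Run:
```python
from h import *
plan((8.7,-264,37),'x')
```

```text
TCP [ 449.627 -292.138   37.824] st [   8.718 -265.499   37.824] F [0.405 3.082 1.381] gap 15.719198870954253 t 31.775
shift units (tool) [ 0.014  0.025 -0.   ]
turn units [ 0.019  0.086 -0.107]
turn units [-35.98    0.168   0.134]
```

Position reached; release, rise and back off, then check.

Request:
send_rows([
  [[0,0,0,0,0,0,40],[0,0,0,0,0,0,60],[0,0,0,0,0,0,60],[0,0,0,0,0,0,60],[0,0,0,0,0,0,60],[0,0,0,-0.3,0,0,60],[0,0,0,-0.5,0,0,60],[0,0,0,-0.7,0,0,60],[0,0,0,-0.7,-0.3,-0.3,60],[0,0,0,-0.2,-0.6,-0.6,60],[0,0,0,0,-0.6,-0.6,60],[0,0,0,0,-0.6,-0.6,60],[0,0,0,0,-0.4,-0.4,60],[0,0,0,0,0,0,60]],
])

```text
clock: 33.52
eef_pos: [279.9, -435.4, 184.5]
tool_rot: [0.075, 1.564, -0.07]
wrist_force: [-0.4, 0.3, -0.2]
finger_gap: 59.8
```

Run:
```python
from h import *
plan((8.7,-264,37),'x'); snap('14',boxs=(230,150,160,120),boxt=(220,130,200,140))
```

```text
TCP [ 279.925 -435.447  184.54 ] st [-146.704 -424.182  184.54 ] F [-0.407  0.341 -0.237] gap 59.77061569358665 t 33.525
shift units (tool) [2.483 2.657 2.58 ]
turn units [ 0.02   0.067 -0.039]
turn units [-35.98    0.062   0.105]
side crop 230 150 5.0
top crop 220 130 4.0
```

View pics/top14c.png

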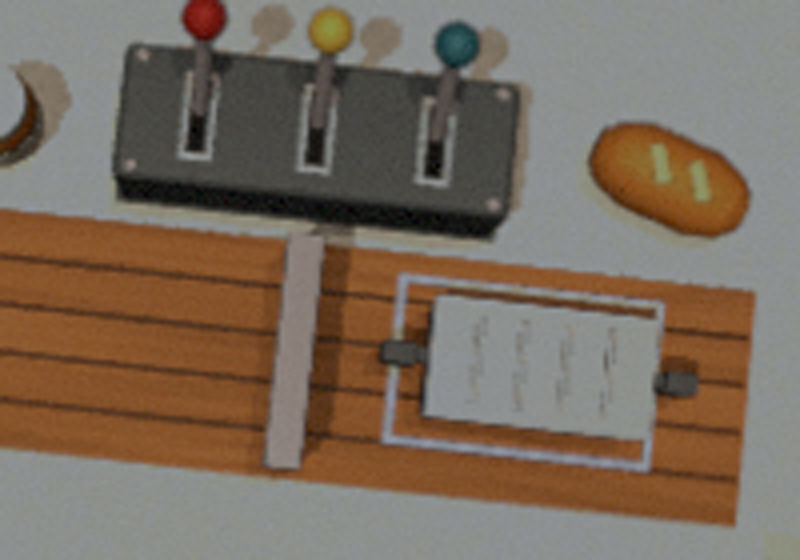

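View pics/side14c.png

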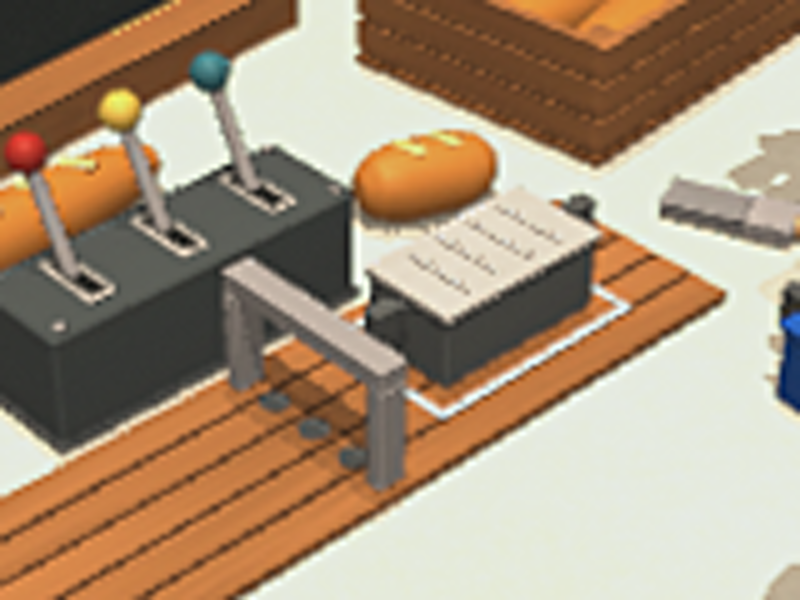

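Run:
```python
from h import *
t=cv2.imread('pics/top14.png');cv2.imwrite('pics/z.png',cv2.resize(t[190:255,310:400],None,fx=8.8,fy=8.8,interpolation=cv2.INTER_CUBIC))
f=lambda a:(np.array(a,float)+.5)/4+[220,130]-.5
g=lambda a:(np.array(a,float)+.5)/5+[230,150]-.5
def rep(n,p):
    st=np.array([w2st(q) for q in p]); c=st.mean(0); v=(st[0]+st[3]-st[1]-st[2]); print(n,c,'yaw',np.arctan2(-v[0],v[1]),np.linalg.norm(np.diff(p,axis=0),axis=1))
rep('lid top',plane('top',f([(437,294),(661,319),(650,440),(422,415)]),76))
rep('lid side',plane('side',g([(366,274),(521,187),(602,237),(450,323)]),76))
rep('mark top outer',plane('top',f([(398,272),(665,300),(649,471),(382,443)]),10))
l=plane('top',f([(401,352),(679,384)]),73);print('lugs',w2st(l[0]),w2st(l[1]),(w2st(l[0])+w2st(l[1]))/2)
m=plane('side',g([(444,418),(632,305)]),10);print('mark side near',[w2st(q)[:2] for q in m])
# body bottom near edge corners in side view
m=plane('side',g([(447,387),(592,303)]),10);print('tin base near corners side',[w2st(q)[:2] for q in m])
```

```text
lid top [   9.861 -169.13    76.   ] yaw -0.0035402220202601395 [153.856  82.634 155.677]
lid side [   0.492 -160.855   76.   ] yaw 0.01328107021496655 [158.177  83.688 150.389]
mark top outer [  10.569 -167.177   10.   ] yaw 0.0020407585115758305 [193.612 123.359 192.081]
lugs [  9.882 -72.644  73.   ] [   8.36  -263.575   73.   ] [   9.121 -168.109   73.   ]
mark side near [array([-52.405, -69.79 ]), array([ -51.718, -261.57 ])]
tin base near corners side [array([-29.592, -95.185]), array([ -30.474, -242.129])]
```

View pics/z.png

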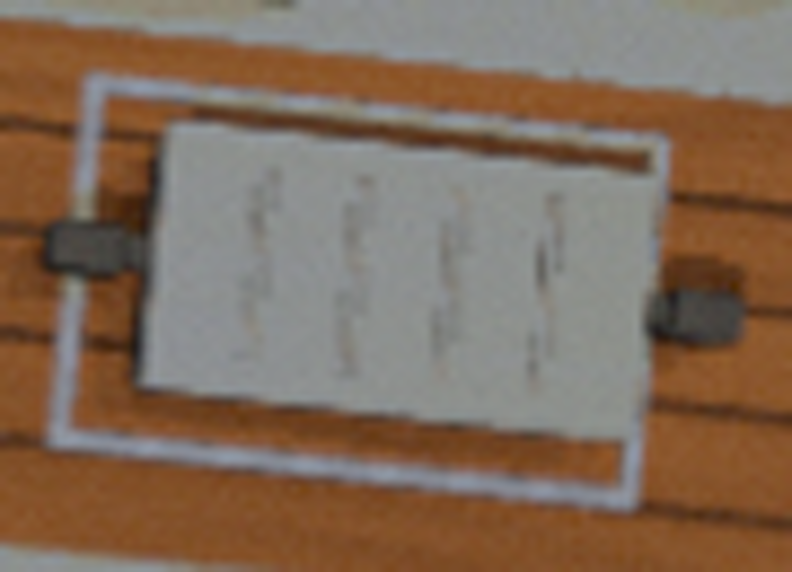

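Run:
```python
from h import *
a=cv2.imread('pics/top0.png').astype(int);b=cv2.imread('pics/top14.png').astype(int)
# knobs thrown: triangulate
g=lambda a:(np.array(a,float)+.5)/5+[230,150]-.5
f=lambda a:(np.array(a,float)+.5)/4+[220,130]-.5
for n,p,q in [('a',(26,151),(204,17)),('b',(120,110),(330,30)),('c',(210,71),(457,44))]:
    P,e=tri(g(p),f(q));print(n,w2st(P),'lever',0.5+np.arctan2(w2st(P)[0]-150,P[2]-85))
# bystanders: change in bread/jar pixels by orange-ish centroid boxes
for nm,(x,y,w,h) in dict(roll_near=(360,155,55,35),baguette=(222,92,130,35),roll_far=(125,118,45,45),jar=(200,140,35,35),mug=(95,215,45,48),brush=(418,218,40,78)).items():
    print(nm,np.abs(a-b)[y:y+h,x:x+w].mean().round(1))
s=read_state();print(s['wrist_force'],s['qd'])
close_job()
```

```text
a [199.815  80.353 171.71 ] lever 1.0214603311337733
b [200.229   0.353 170.86 ] lever 1.02932217198488
c [200.326 -80.485 170.052] lever 1.0342976657091199
roll_near 2.4
baguette 2.5
roll_far 2.5
jar 2.2
mug 2.3
brush 8.9
[-0.468  0.159  0.13 ] [-0.029 -0.002 -0.022  0.001 -0.001 -0.001 -0.001]
the job is handed in; nothing more can be done
```

The job is handed in at about 34 s of the 72 s allowed, with the tin released inside the white outline; the hand-in gives no verdict.

- **Levers:** I felt for the free lever with small pushes and threw blue-green, then yellow, then red. None was blocked. The wrist force read about 18 N at most, as each lever met its end stop. In the last pictures all three posts are sunk and the levers measure about 1.02 to 1.03 rad.
- **Tin:** I gripped its left lug and slid it about half-way through the hatch, so its centre stood about 14 mm short of the hatch middle. I let go there, regripped the right lug on the far side and drew it into the outline. The tool height stayed within about 2 mm while gripping.
- **Final placing:** In the top view the tin is about 1 mm off the outline's middle across the lane and 1 to 2 mm along it, turned less than 0.01 rad. The side view of its base puts it about 1.5 mm and 3 mm off. The arm stood clear, with wrist force near zero.

**Checks that disagreed:**
- The lid measured in the side view came out 8 to 9 mm away from the top view. I put that down to my pixel readings, since the lug and base readings agreed with the top view. Even read that way, the tin stays within the 16 mm limit.
- Before the levers, the shut fingertips appeared about 15 mm higher in the side view than the reported pose. I chose heights that worked either way.
- **Bystanders:** Their image patches are unchanged, except that the brush patch differs more. I think that is the arm's changing shadow, as nothing came near the brush, but I did not check its position separately.

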